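# Torque the cap nut of a pressure filter holder with a break-over wrench

## Task

The hexagonal cap nut of the steel filter holder has only been run on loosely. Take the torque wrench from its cradle by its grip, put its ring all the way down over the nut and tighten clockwise (seen from above) until the wrench breaks over at its hinge; stop there at once, do not push it on towards the end of the hinge's travel. Ease the load off before you lift the wrench from the nut, never force it against the nut, leave the nut tight, and lay the wrench gently back in its cradle the way it lay, leaving the other things on the bench where they are.

Things in the scene. Friction and masses are not known exactly. Their poses are not given: they have to be found in the camera images.
- wrench: handle of a click-type (break-over) torque wrench, about 0.44 kg in all: black rubber grip 100 long, 26 wide, 24 high, a steel tube 20 wide and 16 high ahead of it, round end knob behind; overall 282. Origin: in the grip's section centre, 5 mm ahead of its middle; +x points along the handle to the ring, z up as it lies. Hold it by the grip, around the origin; it balances about 45 mm ahead of it
- ring (a point): centre of the ring head's underside, in the head. The ring is 16 high, 60 over its outside flats, with a hexagonal hole 42.6 across flats, open at top and bottom. With the hinge straight it lies 175 mm ahead of the wrench's origin and 8 mm below it, its axes along the wrench's; one flat of the hole faces +x, the others follow every 60 deg
- breakover (a joint): upright hinge pin between handle and ring head, 130 mm ahead of the wrench's origin and 45 mm short of the ring's centre. 0 = straight, held by a spring; stays so until tightening at the nut takes about 2.3 N m (13 N square to the handle at its origin, if the hand adds no twist), then bends with no further rise, to a hard stop at 0.35 rad; springs straight when let off. Bends only in clockwise tightening
- nut (a point): centre of the hexagon's foot on the cap nut's round collar (58 across), on the nut's upright axis, 75 mm above the bench; x axis square to one flat. Hexagon 41 across flats, 21 high; above it a cone 8 high (40 to 28 wide) and a capped spigot, 45 in all. A fully seated ring has its underside on the collar, at this point; it has about 4 deg of play either way, and binds on the flats while loaded
- nut_corner (a point): one corner of the nut's hexagon, 23.7 mm from the nut's axis, 11 mm above the collar: shows how the nut turns. The nut drags at about 0.7 N m, comes up solid after an unknown 0.3 to 0.85 rad of clockwise turn, and stays where it is left
- capnut: the steel cap nut itself (with collar, hexagon and spigot), origin on its axis at the collar's underside, 70 mm above the bench, axes as point nut. It sits on a fixed steel pressure filter holder: base plate 150 x 150, top 14 mm high, whose centre is under the nut, and a round body 68 across up to 70 mm height with a short side port 30 mm above the bench
- cradle_seat (a point): where the wrench's origin lies when it rests in its cradle, 50 mm above the bench; x along the cradle towards the ring's end. The fixed grey cradle has an 8 mm base and two saddles 12 thick: under the grip 48 mm behind this point (bottom 38 mm high, 36 mm between its lips) and under the tube 88 mm ahead (bottom 42 mm high, 32 mm between its lips); lips 16 mm high. The ring overhangs
- tube_rack: bystander: blue microtube rack 84 x 200 x 30 with small tubes in it, top at 50. Origin: centre of its underside
- tip_box: bystander: clear box of pipette tips 85 x 125, blue top plate, 82 high with the tips. Origin: centre of its underside
- reagent_bottle: bystander: white bottle 54 diameter, 95 high. Origin: centre of its underside
Mind the look-alikes: they are no part of the job. There is more than one size of the part that bears nut; the job needs the larger. Leave any yellow look-alike of the part that bears cradle_seat alone.

How it is judged:
On the way, in this order (a step that is already met when the one before it is completed fails the run):
1. the wrench's ring is fully down over the nut's hexagon (horizontal distance between ring and nut below 0.005 m and z of ring in the frame of nut below 0.004 m and angle between ring's own z axis and vertical below 0.1 rad), for 0.1 s.
2. the wrench has broken over (hinge past 0.07 rad) with its ring down on the nut (horizontal distance between ring and nut below 0.005 m and z of ring in the frame of nut below 0.004 m and value of joint breakover above 0.07 rad and distance of nut_corner from where it was at the start of the episode above 0.006 m), for 0.05 s.
At the end, for the whole second after the job is handed in: The wrench lies still in its cradle the way it lay (within 20 mm along it, 10 mm across, 6 mm in height, level within 0.1 rad, ring at the same end), its hinge straight (under 0.03 rad); the nut's corner is still more than 6 mm clear of where it started, so the nut has not been undone (x of wrench in the frame of cradle_seat between -0.02 and 0.02 m and y of wrench in the frame of cradle_seat between -0.01 and 0.01 m and z of wrench in the frame of cradle_seat between -0.006 and 0.006 m and x of ring in the frame of cradle_seat above 0.12 m and angle between wrench's own z axis and vertical below 0.1 rad and linear speed of wrench below 0.02 m/s and value of joint breakover below 0.03 rad and distance of nut_corner from where it was at the start of the episode above 0.006 m); the robot touches nothing.
It fails at once if the wrench is pushed on after breaking over, its hinge bent past 0.2 rad (value of joint breakover above 0.2 rad).
It fails at once if the nut is overloaded, by leaning on it or wrenching the ring off under load: contact force between wrench and nut above 200 N (tightening to break-over makes 100 to 150 N) (contact force between wrench and capnut above 200 N).
It fails at once if the wrench is dropped or jammed into its cradle: more than 60 N between them (contact force between wrench and cradle above 60 N).
It fails at once if a bystander (tube rack, tip box or bottle) is shifted by more than 15 mm (distance of any of tube_rack, tip_box, reagent_bottle from where it was at the start of the episode above 0.015 m).
It also fails if it takes over 72 s, if anything falls off the work surface, if the arm or the gripper's body presses on something with over 40 N, if the wrist force passes 120 N, or if a joint passes its speed limit or range.

## Robot

A 7-joint arm with a two-finger parallel gripper is mounted at the origin on the work surface. World frame = base frame: x ahead of the robot, y to its left, z up, the work surface at z = 0. Lengths are in m, angles in rad, forces in N, time in s.
With the tool pointing down it reaches from about 0.425 to 0.875 m from the base axis. Payload 4.7 kg.
Tool frame: the origin (TCP) lies on the mounting face of the last link; the fingertips stand 182 mm ahead of it and the grasp point (between the pads) lies 164 mm ahead of it; x points along the fingers, y is the direction in which the jaws open and shut, and the axes are right-handed (so a half turn about x gives the same grasp; the last joint's range is limited). The gripper opens to 87 mm and grips with 3 to 60 N. Pads are 19 mm wide; open, the fingers measure 117 mm over their backs; the gripper's body (75 mm by 190 mm) begins 51 mm behind the grasp point.
Start: joints at [-1.227, 0.321, -0.07, 1.45, 0.023, 1.371, -0.057], TCP at [0.211, 0.615, 0.405] pointing down, gripper open.
Joint ranges: [-2.86, 2.86], [-0.3, 2.09], [-1.38, 1.24], [0.06, 2.45], [-1.56, 4.7], [0.09, 2.05], [-2.69, 2.69]. Speed limits (rad/s): [2.57, 2.57, 3.14, 3.14, 3.14, 3.14, 3.14].

## Interface

Orientations are given as a rotation vector (axis times angle).
In Python, from bench import monitor, get_image, ctrl gives the robot as it stands.
- The arm moves only by the shell command python3 -m creep 'ROWS' [FORCE]. ROWS is JSON, a list of rows, each a list of 7 numbers: the shift along the tool's x, y, z in mm, then the turn, a rotation vector about the tool's x, y, z in rad, then the finger opening in mm, from 0 to 87. A call has 1 to 5 rows; each row shifts and turns the commanded pose from where the row before left it, along the tool's axes as they then stand; what a row does not reach is not made up. A row lasts 1/10 s, in which the tool goes at most 50 mm and 8.59 degrees, less where a joint would pass 70% of its speed; a pose out of reach is approached as far as the arm can. A call is refused whole if a number of a shift passes 50 or a number of a turn 0.15, either way. A call with a gripper value outside its range is refused whole. The fingers move at their own pace and stop on an object; FORCE is the grip in N (left out, the last holds). Time passes only in rows, so rows that do not move let the fingers close. It gives the time, the measured TCP pose, the force and the opening at its end, in the units of the state.
- monitor.get_state(): the state, without advancing time (a new reading comes with each control period).
- get_image(name): name is "scene" or "top"; returns a dict with "img" (384x512x3 uint8, red, green, blue), "mtx" (3x3 intrinsics, pixels), "D" ([k1, k2, p1, p2, k3] as OpenCV has them; the pictures are not rectified), "view" (4x4, takes a point from world to camera coordinates). Camera axes: x right, y up, looking along -z (the intrinsics and any distortion apply to the point x, -y, -z); pixel columns grow to the right and rows downward; lengths in m; the calibration is good to about 2 mm. A picture is of the moment at which its call begins. There is no depth.
- ctrl.close_job(): hands the job in, once; it reports no verdict.
The state is a dict: "time": time; "joint_positions": joint angles; "qd": joint speeds; "joint_torque": joint torques, N m; "position": TCP position; "tool_rot": TCP orientation; "ft_force": force on the tool from outside, world axes, zero at the start; "torque": the same for the moment, N m; "grip_width": opening from 0.0 (shut) to 1.0 (fully open).
Only numpy, scipy, OpenCV 4.12 (cv2) and the standard library are available. Lean on these libraries where they do the work, as an engineer would, in place of code of your own. Each camera call takes 0.05 s, during which the arm holds its last target.

## Working session

There is one attempt and no reset: what is moved stays moved. The work goes in short steps, Python scripts to look and compute and a shell command to move; the robot and the scene stay as the last step left them, time stands still between calls to the robot, and variables do not carry over. Pictures are saved under pics/ and viewed, and the job is handed in when it is done.

```bash
ls; mkdir -p pics; python3 - <<'E'
from bench import monitor,get_image
import cv2
s=monitor.get_state();print({k:s[k] for k in s})
for n in("scene","top"):
    d=get_image(n);cv2.imwrite(f"pics/{n}0.png",d["img"][:,:,::-1]);print(d["mtx"],d["D"],d["view"])
E
```

```text
pics
{'time': 0.0, 'joint_positions': array([-1.226903  ,  0.3218097 , -0.07007444,  1.45167962,  0.02260675,
        1.37075523, -0.05694801]), 'qd': array([ 2.52658831e-04,  2.29241944e-03, -3.14791467e-05, -6.83377749e-04,
        2.03607036e-03,  8.13993654e-04, -1.27210112e-03]), 'joint_torque': array([ 3.20015688e-04, -4.91300368e+01, -4.03867643e-01, -3.12523770e+01,
       -6.38387399e-02,  4.35626437e-02,  1.38022688e-04]), 'position': array([0.21047227, 0.61476761, 0.40366742]), 'tool_rot': array([ 0.25737223,  1.55545593, -0.26029587]), 'ft_force': array([-0.08666668, -1.37624886,  0.46482622]), 'torque': array([ 0.02184838, -0.02575506,  0.03414757]), 'grip_width': 1.0018295457669908}
[[482.70517579   0.         258.22809612]
 [  0.         482.70517579 197.34581966]
 [  0.           0.           1.        ]] [-0.1526655  0.         0.         0.         0.       ] [[-0.86902881  0.49434424  0.02031502  0.4378739 ]
 [-0.34837082 -0.64053955  0.68435872  0.13712391]
 [ 0.35132137  0.58765029  0.72886243 -1.41721339]
 [ 0.          0.          0.          1.        ]]
[[482.66331271   0.         253.71169389]
 [  0.         482.66331271 187.76045039]
 [  0.           0.           1.        ]] [-0.11246581  0.          0.          0.          0.        ] [[ 0.00164543 -0.9999728   0.00718901  0.01703567]
 [ 0.98541549  0.00284466  0.17014179 -0.52687379]
 [-0.17015761  0.00680421  0.98539337 -1.55082916]
 [ 0.          0.          0.          1.        ]]
```

View pics/scene0.png

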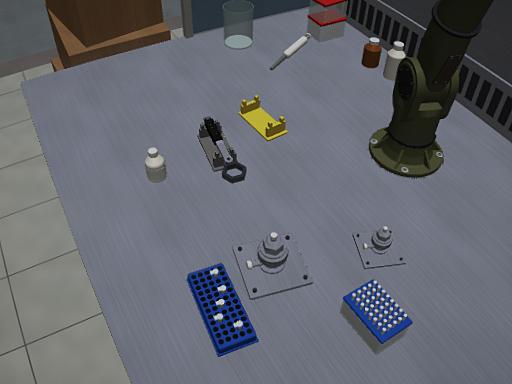

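View pics/top0.png

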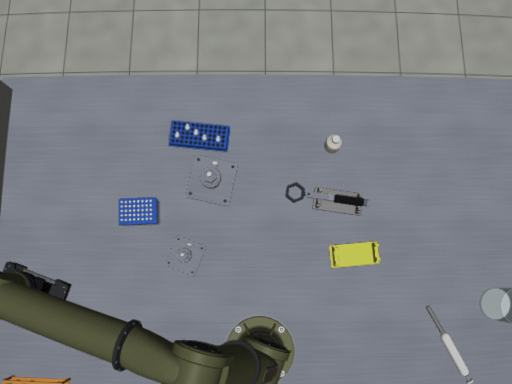

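The top view shows three pairs of look-alikes:
- **Holders:** the large one is at top px (211,180) and the small one at (185,255). The large one is the job.
- **Cradles:** the grey one with the wrench is at (340,200). The yellow one at (355,255) is to be left alone.
- **Bystanders:** rack (199,136), tip box (138,211) and bottle (333,143).

I'll confirm these with enlarged crops.

```bash
cat > h.py <<'E'
import numpy as np,cv2
from scipy.spatial.transform import Rotation as R
from bench import monitor,get_image
def ray(d,uv):
    uv=np.array(uv,float).reshape(-1,1,2)
    n=cv2.undistortPoints(uv,np.array(d["mtx"]),np.array(d["D"])).reshape(-1,2)
    V=np.array(d["view"]);c=-V[:3,:3].T@V[:3,3]
    r=np.c_[n[:,0],-n[:,1],-np.ones(len(n))]@V[:3,:3]
    return c,r
def onz(d,uv,z):
    c,r=ray(d,uv);return c+r*((z-c[2])/r[:,2])[:,None]
def proj(d,P):
    V=np.array(d["view"]);p=np.atleast_2d(P)@V[:3,:3].T+V[:3,3]
    p=p*[1,-1,-1]
    return cv2.projectPoints(p,np.zeros(3),np.zeros(3),np.array(d["mtx"]),np.array(d["D"]))[0].reshape(-1,2)
def tri(rs):
    A=0;b=0
    for c,r in rs:
        r=r[0]/np.linalg.norm(r[0]);M=np.eye(3)-np.outer(r,r);A=A+M;b=b+M@c
    return np.linalg.solve(A,b)
def crop(im,x0,y0,w,h,k,fn):
    cv2.imwrite(fn,cv2.resize(im[y0:y0+h,x0:x0+w,::-1],None,fx=k,fy=k,interpolation=cv2.INTER_CUBIC))
E
python3 - <<'E'
import cv2,numpy as np
from h import crop
t=cv2.imread("pics/top0.png")[:,:,::-1];s=cv2.imread("pics/scene0.png")[:,:,::-1]
a=lambda im,x,y,w,h:cv2.resize(im[y:y+h,x:x+w,::-1],(400,300),interpolation=cv2.INTER_CUBIC)
cv2.imwrite("pics/c1.png",np.vstack([np.hstack([a(t,275,160,100,75),a(t,170,140,80,60)]),np.hstack([a(s,180,105,100,75),a(s,225,220,100,75)])]))
E
```

```text
(no output)
```

View pics/c1.png

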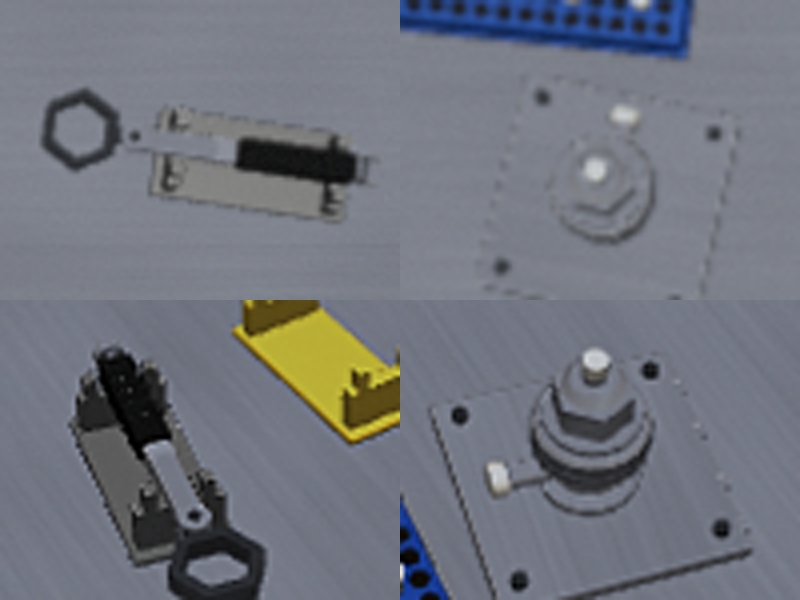

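```bash
python3 - <<'E'
from h import *
T=get_image("top");S=get_image("scene")
t=T["img"];s=S["img"]
def blk(im,x,y,w,h,thr):
    m=np.zeros(im.shape[:2],np.uint8);m[y:y+h,x:x+w]=(im[y:y+h,x:x+w].max(2)<thr)*255
    n,l,st,c=cv2.connectedComponentsWithStats(m);return m,l,st,c
for thr in(45,70):
  m,l,st,c=blk(t,275,160,110,75,thr)
  for i in range(1,len(st)):
    if st[i,4]>25:
        print(thr,"top",st[i],c[i]); pts=np.argwhere(l==i)[:,::-1].astype(np.float32);print(cv2.minAreaRect(pts))
m=(cv2.cvtColor(t,cv2.COLOR_RGB2GRAY)<75)
# ring: threshold and hole contour
sub=np.zeros(t.shape[:2],np.uint8);sub[175:210,280:308]=m[175:210,280:308]*255
cs,h=cv2.findContours(sub,cv2.RETR_CCOMP,cv2.CHAIN_APPROX_NONE)
for c in cs:
    if len(c)>10: 
        e=cv2.minEnclosingCircle(c);M=cv2.moments(c);u=(M['m10']/M['m00'],M['m01']/M['m00']);print("ring",len(c),e,u,onz(T,u,.058))
print("spigot",tri([ray(T,[209.2,173.8]),ray(S,[273.75,235])]), onz(T,[209.2,173.8],.12),onz(S,[273.75,235],.12))
# white refine
for d,im,x,y,w,h in((T,t,203,166,14,14),(S,s,264,228,20,12)):
    g=im[y:y+h,x:x+w].min(2).astype(float);print(g.max());W=np.clip(g-170,0,None);yy,xx=np.mgrid[y:y+h,x:x+w]
    u=[(W*xx).sum()/W.sum(),(W*yy).sum()/W.sum()];print(u,onz(d,u,.119))
E
```

```text
45 top [334 195  30  11 213] [349.04225352 199.99530516]
((348.5, 200.0), (10.0, 29.0), 90.0)
70 top [286 183  19  19 102] [295.40196078 192.03921569]
((294.5344543457031, 192.08619689941406), (16.89827537536621, 18.75522804260254), 68.19859313964844)
70 top [334 194  30  19 261] [349.4137931  200.39846743]
((349.1000061035156, 199.3000030517578), (29.06888771057129, 17.44133186340332), 26.56505012512207)
ring 51 ((294.8228759765625, 192.31166076660156), 9.562887191772461) (294.72481406355644, 192.06423258958753) [[ 0.5106718  -0.11619313  0.058     ]]
ring 40 ((294.5384521484375, 192.23077392578125), 7.787962913513184) (294.49691358024694, 192.1255144032922) [[ 0.51046621 -0.11544159  0.058     ]]
spigot [0.55920625 0.16022207 0.11532898] [[0.55834427 0.15974528 0.12      ]] [[0.56123378 0.16341683 0.12      ]]
197.0
[np.float64(208.68141592920355), np.float64(173.54424778761063)] [[0.55936912 0.16149258 0.119     ]]
205.0
[np.float64(273.3149284253579), np.float64(234.41717791411043)] [[0.56078107 0.16091687 0.119     ]]
```

```bash
python3 - <<'E'
import cv2,numpy as np
t=cv2.imread("pics/top0.png");s=cv2.imread("pics/scene0.png")
def a(im,x,y,w,h,k):
    c=cv2.resize(im[y:y+h,x:x+w],None,fx=k,fy=k,interpolation=cv2.INTER_CUBIC).astype(float)
    lo,hi=np.percentile(c,[1,99]);return np.clip((c-lo)/(hi-lo)*255,0,255).astype(np.uint8)
cv2.imwrite("pics/n1.png",a(t,195,160,32,32,18)); cv2.imwrite("pics/n2.png",a(s,252,226,42,44,13))
E
```

```text
(no output)
```

View pics/n1.png

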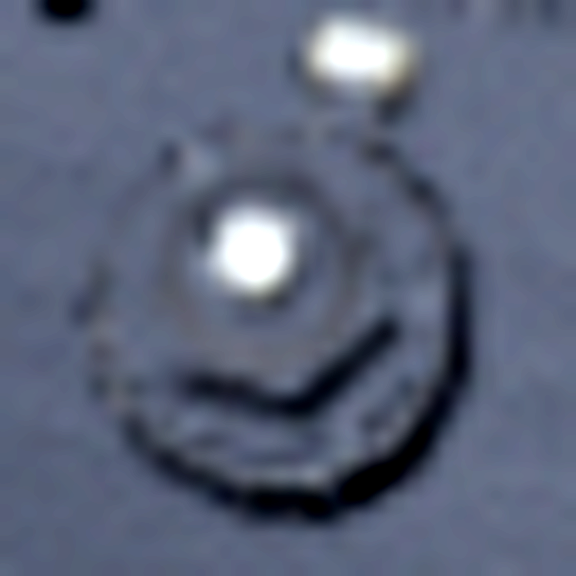

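View pics/n2.png

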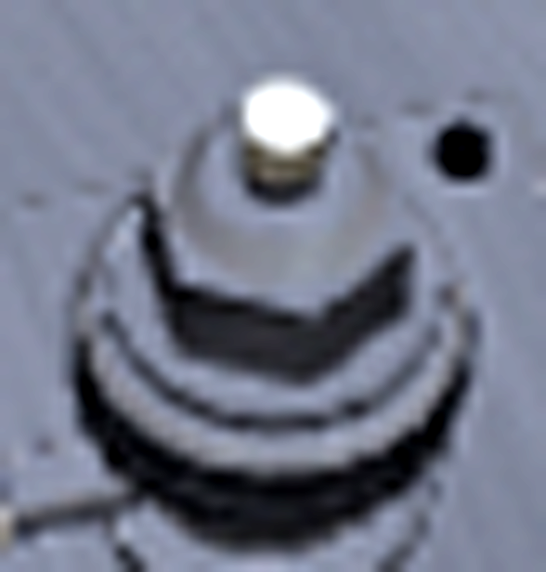

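```bash
python3 - <<'E'
from h import *
T=get_image("top");S=get_image("scene")
f=lambda p,k,o:[(p[0]+.5)/k-.5+o[0],(p[1]+.5)/k-.5+o[1]]
ax=np.array([.560,.1612])
def show(n,d,pts,k,o,z):
    for p in pts:
        P=onz(d,f(p,k,o),z)[0,:2]-ax;print(n,z,P*1000,"r",np.hypot(*P)*1000,"ang",np.degrees(np.arctan2(P[1],P[0]))%60)
show("S",S,[(172,290),(310,317),(408,248),(143,200)],13,(252,226),.096)
show("S",S,[(183,350),(302,378),(405,300)],13,(252,226),.075)
show("T",T,[(185,378),(290,400),(392,320)],18,(195,160),.096)
# base plate holes
t=T["img"];g=t.max(2)
m=np.zeros(g.shape,np.uint8);m[150:212,180:242]=(g[150:212,180:242]<75)*255
n,l,st,c=cv2.connectedComponentsWithStats(m)
for i in range(1,n):
    if st[i,4]<12: 
        yy,xx=np.mgrid[int(c[i][1])-3:int(c[i][1])+5,int(c[i][0])-3:int(c[i][0])+5]
        W=np.clip(110-g[yy,xx].astype(float),0,None);u=[(W*xx).sum()/W.sum(),(W*yy).sum()/W.sum()]
        print("hole",st[i],u,onz(T,u,.014))
s=S["img"];g=s.max(2)
m=np.zeros(g.shape,np.uint8);m[225:300,230:315]=(g[225:300,230:315]<50)*255
n,l,st,c=cv2.connectedComponentsWithStats(m)
for i in range(1,n):
    print("Shole",st[i],c[i],onz(S,c[i],.014))
E
```

```text
S 0.096 [25.74437066  7.41506101] r 26.790963966631484 ang 16.067802638015948
S 0.096 [ 8.48527604 23.31173591] r 24.808001548967923 ang 9.998919060718436
S 0.096 [-13.35168003  18.86734476] r 23.11372012333935 ang 5.285545604008902
S 0.096 [ 20.49146392 -11.35604946] r 23.4277603044479 ang 31.005464015987794
S 0.075 [21.93371016  5.83746233] r 22.69721586286221 ang 14.903301348495775
S 0.075 [ 7.28536152 20.60709631] r 21.857010566822442 ang 10.529637584661572
S 0.075 [-16.59947793  14.95732423] r 22.344221080529987 ang 17.978872337851925
T 0.096 [-18.8560603   14.36910579] r 23.707007640882143 ang 22.691084834945485
T 0.096 [-22.79422979  -4.44353789] r 23.223305976530625 ang 11.030971567651477
T 0.096 [ -8.22632634 -22.41463505] r 23.876522138075842 ang 9.846513399952855
hole [198 159   1   1   1] [np.float64(198.06382978723406), np.float64(159.0744680851064)] [[0.63093446 0.2079649  0.014     ]]
hole [232 166   2   2   4] [np.float64(232.42307692307693), np.float64(166.35164835164835)] [[0.60582319 0.09048033 0.014     ]]
hole [190 193   1   1   1] [np.float64(189.86), np.float64
[... 871 characters left out ...]
 9] [305. 277.] [[0.51390978 0.23197307 0.014     ]]
Shole [311 283   1   1   1] [311. 283.] [[0.51094042 0.25217014 0.014     ]]
Shole [307 284   1   1   1] [307. 284.] [[0.52030839 0.2499765  0.014     ]]
Shole [296 287   1   1   1] [296. 287.] [[0.54623786 0.24457435 0.014     ]]
Shole [230 288   2   4   7] [230.42857143 289.28571429] [[0.67702515 0.17912199 0.014     ]]
Shole [253 289   3   3   9] [254. 290.] [[0.63210574 0.20590336 0.014     ]]
Shole [285 290   1   1   1] [285. 290.] [[0.57188162 0.23927528 0.014     ]]
Shole [230 293   5   4  15] [232.13333333 294.8       ] [[0.68033169 0.1935693  0.014     ]]
Shole [234 299   3   1   3] [235. 299.] [[0.67981345 0.20606279 0.014     ]]
```

```bash
python3 - <<'E'
from h import *
from scipy.optimize import least_squares
T=get_image("top");S=get_image("scene")
s=monitor.get_state();M=R.from_rotvec(s["tool_rot"]).as_matrix();print("tool axes cols\n",M.round(3))
t=T["img"];g=t.max(2)
m=np.zeros(g.shape,np.uint8);m[160:235,325:375]=(g[160:235,325:375]<60)*255
m=cv2.morphologyEx(m,cv2.MORPH_OPEN,np.ones((3,3),np.uint8))
n,l,st,c=cv2.connectedComponentsWithStats(m);i=1+np.argmax(st[1:,4])
p=np.argwhere(l==i)[:,::-1].astype(float);P=onz(T,p,.062)[:,:2];mu=P.mean(0);w,v=np.linalg.eigh(np.cov(P.T));d=v[:,1]*np.sign(v[1,1]);q=(P-mu)@d;e=(P-mu)@v[:,0]
print("top grip",mu,np.degrees(np.arctan2(d[1],d[0])),"len",np.ptp(q),"wid",np.ptp(e))
ring=np.array([.5106,-.1158]);dd=ring-mu;print("ring-grip",np.hypot(*dd),np.degrees(np.arctan2(dd[1],dd[0])))
s=S["img"];g=s.max(2);mm=(g<45).astype(np.uint8)*255
cv2.imwrite("pics/sm.png",cv2.resize(np.hstack([s[105:190,180:260,::-1],cv2.cvtColor(mm[105:190,180:260],cv2.COLOR_GRAY2BGR)]),None,fx=5,fy=5,interpolation=cv2.INTER_CUBIC))
# nut hex fit
f=lambda p,k,o:[(p[0]+.5)/k-.5+o[0],(p[1]+.5)/k-.5+o[1]]
for nm,D,pts,k,o,z in(("St",S,[(172,290),(310,317),(408,248)],13,(252,226),.096),("Sb",S,[(183,350),(302,378),(405,300)],13,(252,226),.075),("T",T,[(185,378),(290,400),(392,320)],18,(195,160),.096)):
    Q=np.array([onz(D,f(p,k,o),z)[0,:2] for p in pts])*1000
    a0=np.round((np.degrees(np.arctan2(*(Q-[560,161])[:,::-1].T))-13)/60)*60
    r=least_squares(lambda x:(np.c_[x[0]+23.7*np.cos(np.radians(a0+x[2])),x[1]+23.7*np.sin(np.radians(a0+x[2]))]-Q).ravel(),[560,161,13])
    print(nm,r.x,r.cost)
E
```

```text
tool axes cols
 [[-0.     0.324  0.946]
 [-0.     0.946 -0.324]
 [-1.    -0.     0.   ]]
top grip [ 0.48421086 -0.29347858] 82.25963504410579 len 0.09677205653801846 wid 0.02817585406408636
ring-grip 0.1796275712079297 81.55208513849368
St [562.60419426 162.54346232  13.99978217] 0.8526250688488615
Sb [560.27898675 159.69656299  15.60657319] 2.1395785505719283
T [558.63786498 161.11968566  14.97510007] 5.992572457311428
```

View pics/sm.png

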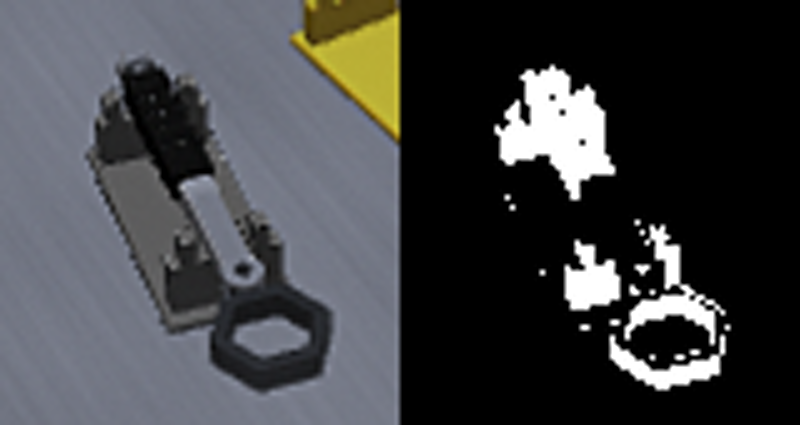

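Both views agree: the plate centre and spigot give the nut axis at (0.560, 0.161), and the hexagon corners sit at about 15° mod 60. The wrench origin is at (0.485, -0.2885), yaw 81.7°. Grip to ring measures 180 mm, which fits. The grey cradle's wrench and the large holder are the right ones (plate hole pitch 120 mm). Moving over to the wrench.

```bash
python3 -m creep '[[0,-21,41,0,0,0,87],[0,-21,41,0,0,0,87],[0,-21,41,0,0,0,87],[0,-21,41,0,0,0,87],[0,-21,41,0,0,0,87]]'; python3 -m creep '[[0,-21,41,0,0,0,87],[0,-21,41,0,0,0,87],[0,-21,41,0,0,0,87],[0,-21,41,0,0,0,87],[0,-21,41,0,0,0,87]]'
```

```text
time: 0.9
position: [0.3715, 0.4477, 0.4051]
tool_rot: [0.259, 1.555, -0.258]
ft_force: [0.8, 0.1, 0.3]
grip_width: 1.0
time: 1.4
position: [0.5314, 0.282, 0.4051]
tool_rot: [0.259, 1.555, -0.258]
ft_force: [0.2, 1.8, 0.1]
grip_width: 0.998
```

```bash
python3 -m creep '[[0,-46,12,0,0,0,87],[0,-46,12,0,0,0,87],[0,-46,12,0,0,0,87],[0,-46,12,0,0,0,87],[0,-46,12,0,0,0,87]]'; python3 -m creep '[[0,-46,12,0,0,0,87],[0,-46,12,0,0,0,87],[0,-46,12,0,0,0,87],[0,-46,12,0,0,0,87],[0,-46,12,0,0,0,87]]';python3 -m creep '[[0,0,0,0.14,0,0,87],[0,0,0,0.14,0,0,87],[0,0,0,0.14,0,0,87],[0,0,0,0.14,0,0,87],[0,0,0,0.14,0,0,87]]';python3 -m creep '[[0,0,0,0.14,0,0,87],[0,0,0,0.14,0,0,87],[0,0,0,0.14,0,0,87],[0,0,0,0.14,0,0,87],[0,0,0,0.126,0,0,87]]'
cat >> h.py <<'E'
def goal(xy,z,yawz):
    """print shift in tool axes (mm) and turn about tool x to get TCP to xy,z with tool z at yawz deg"""
    s=monitor.get_state();M=R.from_rotvec(s["tool_rot"]).as_matrix()
    y=np.degrees(np.arctan2(M[1,2],M[0,2]));d=np.array([*xy,z])-s["position"]
    tgt=np.column_stack([[0,0,-1],[-np.sin(np.radians(yawz)),np.cos(np.radians(yawz)),0],[np.cos(np.radians(yawz)),np.sin(np.radians(yawz)),0]])
    print("t",s["time"],"pos",s["position"].round(4),"yawz",y.round(2),"tooldelta mm",(M.T@d*1000).round(1),"rotvec",R.from_matrix(M.T@tgt).as_rotvec().round(4))
    print("F",s["ft_force"].round(2),"Tq",s["torque"].round(2),"q",s["joint_positions"].round(2),"w",round(s["grip_width"],3))
E
python3 -c "
from h import *
goal((.4849,-.2885),.214,-98.3)"
```

```text
time: 1.9
position: [0.5122, 0.0445, 0.405]
tool_rot: [0.259, 1.555, -0.258]
ft_force: [0.2, -0.9, -0.2]
grip_width: 1.004
time: 2.4
position: [0.4944, -0.1924, 0.4052]
tool_rot: [0.259, 1.554, -0.258]
ft_force: [0.8, -0.2, 0.7]
grip_width: 1.004
time: 2.9
position: [0.4949, -0.1906, 0.4049]
tool_rot: [0.807, 1.416, -0.806]
ft_force: [-0.9, -0.3, 0.5]
grip_width: 1.001
time: 3.4
position: [0.4949, -0.1906, 0.4049]
tool_rot: [1.32, 1.134, -1.319]
ft_force: [-0.6, -0.1, 0.3]
grip_width: 1.0
t 3.4 pos [ 0.4949 -0.1906  0.4049] yawz -98.62 tooldelta mm [190.9   4.7  98.4] rotvec [-0.0056 -0.0003 -0.0003]
F [-0.64 -0.15  0.28] Tq [-0.07  0.05 -0.09] q [-0.3   0.06  0.65  1.77 -0.04  1.32  0.21] w 1.0
```

```bash
python3 -m creep '[[0,2,49,0,0,0,87],[10,3,49,0,0,0,87],[40,0,0,0,0,0,87],[40,0,0,0,0,0,87],[30,0,0,0,0,0,87]]'; python3 - <<'E'
from h import *
goal((.4849,-.2885),.214,-98.3)
T=get_image("top");S=get_image("scene")
a=lambda im,x,y,w,h:cv2.resize(im[y:y+h,x:x+w,::-1],(390,400),interpolation=cv2.INTER_CUBIC)
cv2.imwrite("pics/g1.png",np.hstack([a(T["img"],280,150,100,100),a(S["img"],170,90,90,90)]))
E
```

```text
time: 3.9
position: [0.4851, -0.2882, 0.2827]
tool_rot: [1.316, 1.138, -1.317]
ft_force: [0.3, 0.0, -0.4]
grip_width: 0.997
t 3.9 pos [ 0.4851 -0.2882  0.2827] yawz -98.36 tooldelta mm [68.7 -0.1  0.4] rotvec [-0.0011 -0.0006  0.0014]
F [ 0.27  0.   -0.41] Tq [-0.06  0.04 -0.02] q [-0.13  0.28  0.72  1.84 -0.2   1.1   0.51] w 0.997
```

View pics/g1.png

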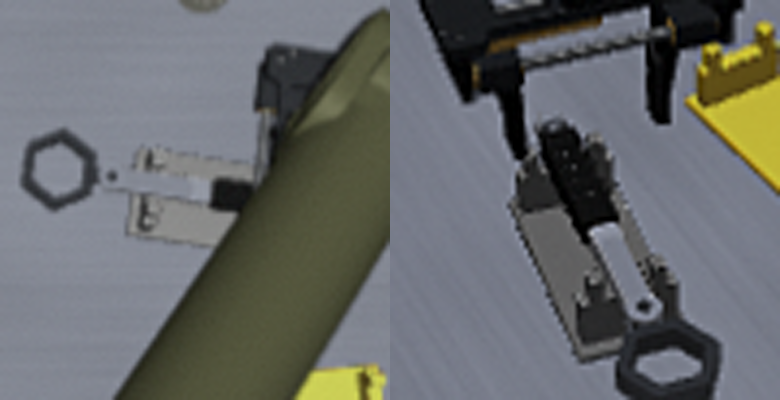

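The fingers straddle the grip, clear of the yellow cradle, so I'm lowering and closing.

```bash
python3 -m creep '[[25,0,0,0,0,0,87],[25,0,0,0,0,0,87],[15,0,0,0,0,0,87],[4,0,0,0,0,0,87],[0,0,0,0,0,0,87]]'; python3 -m creep '[[0,0,0,0,0,0,20],[0,0,0,0,0,0,20],[0,0,0,0,0,0,20],[0,0,0,0,0,0,20],[0,0,0,0,0,0,20]]' 25; python3 -m creep '[[0,0,0,0,0,0,20],[0,0,0,0,0,0,20],[0,0,0,0,0,0,20],[0,0,0,0,0,0,20],[0,0,0,0,0,0,20]]' 25; python3 -c "
from h import *
goal((.4849,-.2885),.214,-98.3)"
```

```text
time: 4.5
position: [0.4862, -0.2883, 0.2164]
tool_rot: [1.315, 1.137, -1.315]
ft_force: [0.2, -0.7, -0.2]
grip_width: 0.996
time: 5.0
position: [0.4858, -0.2881, 0.216]
tool_rot: [1.315, 1.137, -1.315]
ft_force: [-0.4, 0.8, 0.1]
grip_width: 0.628
time: 5.5
position: [0.4861, -0.2883, 0.2159]
tool_rot: [1.315, 1.136, -1.315]
ft_force: [2.1, -0.7, -1.1]
grip_width: 0.3
t 5.5 pos [ 0.4861 -0.2883  0.2159] yawz -98.32 tooldelta mm [ 1.8 -1.1  0.4] rotvec [-0.0003  0.0003 -0.0009]
F [ 2.1  -0.74 -1.15] Tq [-0.38 -0.22 -0.09] q [-0.09  0.37  0.69  1.89 -0.28  0.98  0.57] w 0.3
```

```bash
python3 -m creep '[[0,0,0,0,0,0,10],[0,0,0,0,0,0,10],[0,0,0,0,0,0,10]]' 55; python3 -m creep '[[-2,0,0,0,0,0,10],[-3,0,0,0,0,0,10],[-5,0,0,0,0,0,10],[-8,0,0,0,0,0,10],[-10,0,0,0,0,0,10]]';python3 -m creep '[[-10,0,0,0,0,0,10],[-10,0,0,0,0,0,10],[-10,0,0,0,0,0,10],[-10,0,0,0,0,0,10],[0,0,0,0,0,0,10]]'; python3 - <<'E'
from h import *
goal((.4849,-.2885),.214,-98.3)
T=get_image("top");S=get_image("scene")
a=lambda im,x,y,w,h:cv2.resize(im[y:y+h,x:x+w,::-1],(390,400),interpolation=cv2.INTER_CUBIC)
cv2.imwrite("pics/g2.png",np.hstack([a(T["img"],280,150,100,100),a(S["img"],170,70,100,100)]))
E
```

```text
time: 5.8
position: [0.486, -0.2882, 0.2159]
tool_rot: [1.315, 1.136, -1.315]
ft_force: [2.8, -0.8, -1.4]
grip_width: 0.294
time: 6.3
position: [0.4855, -0.288, 0.2442]
tool_rot: [1.315, 1.138, -1.316]
ft_force: [-0.2, 0.6, -4.0]
grip_width: 0.296
time: 6.8
position: [0.4863, -0.2886, 0.2856]
tool_rot: [1.316, 1.134, -1.313]
ft_force: [0.6, 0.6, -5.0]
grip_width: 0.296
t 6.8 pos [ 0.4863 -0.2886  0.2856] yawz -98.31 tooldelta mm [71.6 -1.7  0.1] rotvec [-0.0001  0.0004 -0.0032]
F [ 0.56  0.61 -4.98] Tq [-0.26  0.04  0.  ] q [-0.13  0.28  0.72  1.83 -0.2   1.1   0.51] w 0.296
```

View pics/g2.png

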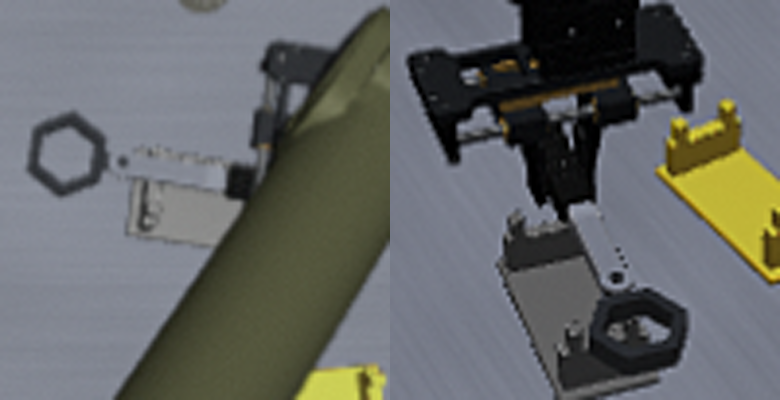

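```bash
python3 -m creep '[[-20,0,0,0,0,0,10],[-20,0,0,0,0,0,10],[-20,0,0,0,0,0,10],[-15,0,0,0,0,0,10],[0,0,0,-0.08,0,0,10]]';python3 -m creep '[[0,0,0,-0.08,0,0,10],[0,0,0,-0.08,0,0,10],[0,0,0,-0.08,0,0,10],[0,0,0,-0.087,0,0,10],[0,19,-24,0,0,0,10]]';python3 -m creep '[[0,19,-24,0,0,0,10],[0,19,-24,0,0,0,10],[0,19,-24,0,0,0,10],[0,19,-24,0,0,0,10],[0,19,-24,0,0,0,10]]';python3 -m creep '[[0,19,-24,0,0,0,10],[0,19,-24,0,0,0,10],[0,19,-24,0,0,0,10],[0,16,-24,0,0,0,10],[0,0,0,0,0,0,10]]'; python3 - <<'E'
from h import *
goal((.6053,-.008),.3,-75)
T=get_image("top");S=get_image("scene")
cv2.imwrite("pics/tf.png",T["img"][:,:,::-1])
a=lambda im,x,y,w,h:cv2.resize(im[y:y+h,x:x+w,::-1],(390,390),interpolation=cv2.INTER_CUBIC)
cv2.imwrite("pics/g3.png",np.hstack([a(T["img"],180,130,78,78),a(S["img"],220,170,100,100)]))
E
```

```text
time: 7.4
position: [0.4863, -0.2886, 0.3607]
tool_rot: [1.257, 1.175, -1.254]
ft_force: [-0.3, -0.4, -4.3]
grip_width: 0.292
time: 7.9
position: [0.4954, -0.2644, 0.3586]
tool_rot: [1.015, 1.319, -1.022]
ft_force: [1.0, -0.7, -4.9]
grip_width: 0.29
time: 8.4
position: [0.5588, -0.1183, 0.3582]
tool_rot: [1.014, 1.323, -1.015]
ft_force: [0.6, -0.5, -4.5]
grip_width: 0.292
time: 8.9
position: [0.6051, -0.0014, 0.3575]
tool_rot: [1.01, 1.328, -1.007]
ft_force: [-0.6, 0.6, -5.4]
grip_width: 0.297
t 8.9 pos [ 0.6051 -0.0014  0.3575] yawz -74.53 tooldelta mm [57.5 -1.6  6.6] rotvec [ 0.0083 -0.0035  0.0005]
F [-0.65  0.56 -5.43] Tq [-0.21  0.04  0.05] q [-0.46  0.27  0.5   1.65 -0.14  1.26  0.34] w 0.297
```

View pics/g3.png

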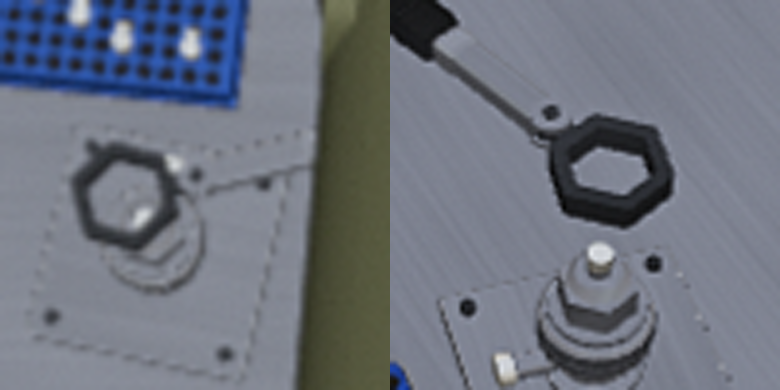

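```bash
cat >> h.py <<'E'
def ringc(d,x,y,w,h,thr):
    g=d["img"][y:y+h,x:x+w].max(2);k=6
    g=cv2.resize(g,None,fx=k,fy=k,interpolation=cv2.INTER_CUBIC)
    cs,hh=cv2.findContours((g<thr).astype(np.uint8)*255,cv2.RETR_CCOMP,cv2.CHAIN_APPROX_NONE)
    out=[]
    f=lambda q:(q+.5)/k-.5+np.array([x,y])
    for c,e in zip(cs,hh[0]):
        if cv2.contourArea(c)>36*50:
            M=cv2.moments(c);out.append((cv2.contourArea(c)/k/k,e[3]>=0,f(np.array([M['m10'],M['m01']])/M['m00']),f(c[:,0].astype(float))))
    return out
E
python3 - <<'E'
from h import *
T=get_image("top");S=get_image("scene")
for thr in(60,75,90):
    for o in ringc(T,190,150,28,36,thr): print("T",thr,o[0],o[1],o[2],onz(T,o[2],.2)[0])
    for o in ringc(S,255,195,45,40,thr): print("S",thr,o[0],o[1],o[2],onz(S,o[2],.2)[0])
E
```

```text
T 60 67.27777777777779 False [206.80226397 169.09823149] [0.55653784 0.1602343  0.2       ]
S 60 681.9444444444445 False [274.39974315 212.06005544] [0.56566854 0.1665143  0.2       ]
S 60 197.11111111111111 True [274.70514687 212.15687633] [0.56526041 0.16703426 0.2       ]
T 75 308.75 False [206.72648823 169.0914405 ] [0.55655815 0.16046254 0.2       ]
T 75 181.375 True [206.68796105 169.22139904] [0.55615917 0.16057079 0.2       ]
S 75 708.2638888888888 False [274.30226874 211.93104934] [0.56566283 0.16612132 0.2       ]
S 75 185.98611111111111 True [274.76929986 212.13469038] [0.56511571 0.16704517 0.2       ]
T 90 331.02777777777777 False [206.71849505 169.02352382] [0.55676649 0.16049055 0.2       ]
T 90 166.65277777777777 True [206.64737108 169.15722375] [0.55635577 0.16069658 0.2       ]
S 90 730.75 False [274.22089389 211.85445678] [0.5657012  0.16586512 0.2       ]
S 90 177.16666666666666 True [274.78730706 212.11520069] [0.5650567  0.16701757 0.2       ]
```

```bash
python3 - <<'E'
from h import *
T=get_image("top");S=get_image("scene")
P=tri([ray(T,[206.67,169.18]),ray(S,[274.75,212.14])]);print(P,proj(T,P),proj(S,P))
s=monitor.get_state();M=R.from_rotvec(s["tool_rot"]).as_matrix();print("in tool mm",(M.T@(P-s["position"])*1000).round(1))
# nut ref points consistency: spigot
print(tri([ray(T,[208.68,173.54]),ray(S,[273.31,234.42])]))
# hinge pin dot and ring hex orientation via top hole
for o in ringc(T,190,150,28,36,75):
    if o[1]:
        W=onz(T,o[3],P[2])[:,:2]-P[:2]; a=np.arctan2(W[:,1],W[:,0]);r=np.hypot(*W.T)
        c=np.sum(r**8*np.exp(6j*a));print("corner ang",np.degrees(np.angle(c))/6%60)
    
E
```

```text
[0.55937863 0.16072171 0.19015296] [[206.94683252 168.8563786 ]] [[275.36372679 212.2782097 ]]
in tool mm [ 168.4    0.7 -175.9]
[0.56004624 0.16108163 0.1184759 ]
corner ang 14.665104248703656
```

```bash
cat >> h.py <<'E'
def meas(tw=(190,150,28,36),sw=(255,195,45,40),thr=75):
    s=monitor.get_state();T=get_image("top");S=get_image("scene")
    u=[o for o in ringc(T,*tw,thr) if o[1]];v=[o for o in ringc(S,*sw,thr) if o[1]]
    u=max(u,key=lambda o:o[0]);v=max(v,key=lambda o:o[0])
    P=tri([ray(T,u[2]),ray(S,v[2])]);M=R.from_rotvec(s["tool_rot"]).as_matrix()
    W=onz(T,u[3],P[2])[:,:2];W=W-W.mean(0);a=np.arctan2(W[:,1],W[:,0]);r=np.hypot(*W.T)
    print("px",u[2],v[2],"ring mid",P.round(4),"in tool",(M.T@(P-s["position"])*1000).round(1),"resid",(proj(T,P)-u[2]).round(2),(proj(S,P)-v[2]).round(2),"corner",(np.degrees(np.angle(np.sum(r**8*np.exp(6j*a))))/6%60).round(1))
    return T,S,P
E
python3 - <<'E'
from h import *
goal((.6053,-.008),.3,-75)
meas()
goal((.6053,-.008),.3,-75)
E
```

```text
t 9.2 pos [ 0.6039 -0.0094  0.3586] yawz -75.12 tooldelta mm [58.6  1.7 -1. ] rotvec [-0.002   0.0003  0.0005]
F [ 0.11 -0.07 -5.01] Tq [-0.23 -0.03  0.04] q [-0.45  0.27  0.51  1.65 -0.13  1.26  0.34] w 0.293
px [207.40899949 168.8607668 ] [274.29049666 211.75007869] ring mid [0.56   0.1589 0.19  ] in tool [ 168.6    0.8 -174. ] resid [[ 0.16 -0.19]] [[0.35 0.08]] corner 13.4
t 9.3 pos [ 0.604  -0.0091  0.3589] yawz -75.09 tooldelta mm [58.9  1.5 -0.7] rotvec [-0.0016  0.0001 -0.0001]
F [-0.2   0.15 -5.1 ] Tq [-0.26 -0.01 -0.01] q [-0.45  0.27  0.51  1.65 -0.13  1.26  0.34] w 0.294
```

```bash
python3 -m creep '[[10,0,-1,0,0,0,10],[15,0,-1,0,0,0,10],[15,0,0,0,0,0,10],[15,0,0,0,0,0,10],[0,0,0,0,0,0,10]]';python3 -m creep '[[6,0,0,0,0,0,10],[6,0,0,0,0,0,10],[0,0,0,0,0,0,10],[0,0,0,0,0,0,10]]'; python3 - <<'E'
from h import *
T=get_image("top");S=get_image("scene")
goal((.6053,-.008),.3,-75)
a=lambda im,x,y,w,h:cv2.resize(im[y:y+h,x:x+w,::-1],(390,390),interpolation=cv2.INTER_CUBIC)
cv2.imwrite("pics/g4.png",np.hstack([a(T["img"],190,150,40,40),a(S["img"],240,200,70,70)]))
E
```

```text
time: 9.8
position: [0.6024, -0.0058, 0.3]
tool_rot: [1.011, 1.326, -1.018]
ft_force: [-0.3, 0.9, -5.3]
grip_width: 0.291
time: 10.2
position: [0.6038, -0.006, 0.292]
tool_rot: [1.014, 1.322, -1.014]
ft_force: [0.3, 0.6, -4.6]
grip_width: 0.295
t 10.3 pos [ 0.6039 -0.006   0.2923] yawz -74.99 tooldelta mm [-7.7  0.8  2.3] rotvec [ 0.0002  0.0001 -0.0011]
F [ 0.01  1.29 -5.48] Tq [-0.23 -0.   -0.06] q [-0.45  0.32  0.49  1.72 -0.17  1.14  0.36] w 0.298
```

View pics/g4.png

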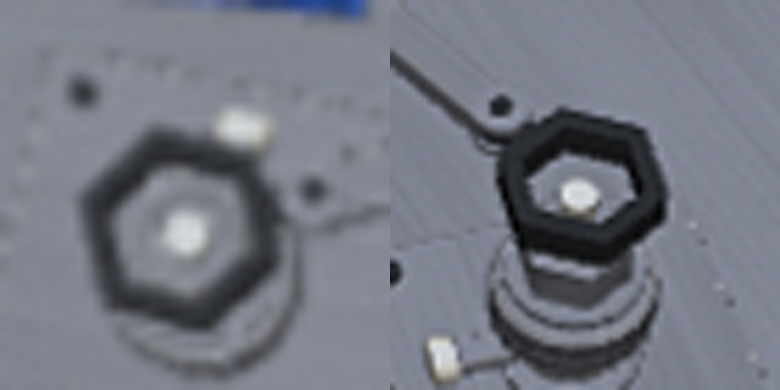

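```bash
python3 - <<'E'
from h import *
for thr in (70,80,90):
    T,S,P=meas((190,150,32,36),(250,205,55,42),thr)
for d,x,y,w,h in((T,203,168,12,12),(S,264,228,20,14)):
    g=d["img"][y:y+h,x:x+w].min(2).astype(float);W=np.clip(g-160,0,None);yy,xx=np.mgrid[y:y+h,x:x+w]
    u=[(W*xx).sum()/W.sum(),(W*yy).sum()/W.sum()];print("spig",u,onz(d,u,.119))
E
```

```text
px [208.2132495  173.32856117] [273.81831928 233.20062288] ring mid [0.5597 0.1621 0.1236] in tool [ 168.7    0.6 -173.9] resid [[ 0.15 -0.17]] [[0.32 0.07]] corner 14.9
px [208.15206235 173.29327877] [273.88290757 233.19549134] ring mid [0.5597 0.1623 0.1238] in tool [ 168.4    0.8 -174. ] resid [[ 0.14 -0.16]] [[0.3  0.07]] corner 15.3
px [208.13761181 173.27045854] [273.94082284 233.18784648] ring mid [0.5597 0.1624 0.124 ] in tool [ 168.1    0.9 -174.1] resid [[ 0.12 -0.14]] [[0.27 0.06]] corner 14.9
spig [np.float64(208.6027397260274), np.float64(173.4853228962818)] [[0.55955896 0.16174565 0.119     ]]
spig [np.float64(273.413178984862), np.float64(234.43722172751558)] [[0.56062361 0.16106639 0.119     ]]
```

```bash
python3 -m creep '[[4,0,1.2,0,0,0,10],[4,0,0,0,0,0,10],[4,0,0,0,0,0,10],[2,0,0,0,0,0,10],[0,0,0,0,0,0,10]]';python3 -m creep '[[2,0,0,0,0,0,10],[2,0,0,0,0,0,10],[2,0,0,0,0,0,10],[0,0,0,0,0,0,10]]'; python3 -m creep '[[1,0,0,0,0,0,10],[1,0,0,0,0,0,10],[1,0,0,0,0,0,10],[0,0,0,0,0,0,10]]'; 
```

```text
time: 11.1
position: [0.6038, -0.0071, 0.2771]
tool_rot: [1.014, 1.323, -1.015]
ft_force: [-1.0, 0.4, -5.6]
grip_width: 0.294
time: 11.5
position: [0.6039, -0.0071, 0.2714]
tool_rot: [1.014, 1.322, -1.014]
ft_force: [-0.1, 0.7, -5.4]
grip_width: 0.294
time: 11.9
position: [0.604, -0.0071, 0.2686]
tool_rot: [1.014, 1.322, -1.014]
ft_force: [0.7, -0.2, -4.3]
grip_width: 0.294
```

```bash
python3 -m creep '[[1,0,0,0,0,0,10],[1,0,0,0,0,0,10],[1,0,0,0,0,0,10],[0,0,0,0,0,0,10]]';  python3 -m creep '[[1,0,0,0,0,0,10],[1,0,0,0,0,0,10],[1,0,0,0,0,0,10],[0,0,0,0,0,0,10]]'; python3 -c "
from h import *
goal((.6053,-.008),.25,-75)"
```

```text
time: 12.3
position: [0.6039, -0.0071, 0.2655]
tool_rot: [1.014, 1.322, -1.014]
ft_force: [-1.2, 0.5, -4.1]
grip_width: 0.29
time: 12.7
position: [0.6039, -0.0071, 0.2626]
tool_rot: [1.014, 1.322, -1.014]
ft_force: [-1.0, -0.5, -5.7]
grip_width: 0.292
t 12.7 pos [ 0.6039 -0.0071  0.2626] yawz -74.99 tooldelta mm [12.6  1.1  1.2] rotvec [ 0.0003 -0.0001  0.0003]
F [-0.97 -0.47 -5.72] Tq [-0.24 -0.04  0.01] q [-0.44  0.36  0.49  1.75 -0.19  1.08  0.37] w 0.292
```

```bash
python3 -m creep '[[2,0,0,0,0,0,10],[2,0,0,0,0,0,10],[1,0,0,0,0,0,10],[0,0,0,0,0,0,10]]';  python3 -m creep '[[1,0,0,0,0,0,10],[1,0,0,0,0,0,10],[1,0,0,0,0,0,10],[0,0,0,0,0,0,10]]'; python3 -c "
from h import *
goal((.6053,-.008),.25,-75)"
```

```text
time: 13.1
position: [0.6039, -0.0071, 0.2575]
tool_rot: [1.014, 1.322, -1.014]
ft_force: [0.1, 0.1, -5.0]
grip_width: 0.292
time: 13.5
position: [0.604, -0.0071, 0.2546]
tool_rot: [1.014, 1.322, -1.014]
ft_force: [-0.2, 0.1, -5.2]
grip_width: 0.295
t 13.5 pos [ 0.604  -0.0071  0.2546] yawz -74.99 tooldelta mm [4.6 1.1 1.2] rotvec [ 0.0002 -0.0001  0.0003]
F [-0.16  0.06 -5.19] Tq [-0.3   0.01  0.03] q [-0.43  0.36  0.48  1.76 -0.19  1.07  0.38] w 0.295
```

```bash
python3 -m creep '[[1,0,0,0,0,0,10],[1,0,0,0,0,0,10],[0,0,0,0,0,0,10]]';  python3 -m creep '[[1,0,0,0,0,0,10],[0,0,0,0,0,0,10]]';python3 -m creep '[[1,0,0,0,0,0,10],[0,0,0,0,0,0,10]]'; python3 - <<'E'
from h import *
goal((.6053,-.008),.25,-75)
T=get_image("top");S=get_image("scene")
a=lambda im,x,y,w,h:cv2.resize(im[y:y+h,x:x+w,::-1],(390,390),interpolation=cv2.INTER_CUBIC)
cv2.imwrite("pics/g5.png",np.hstack([a(T["img"],190,150,40,40),a(S["img"],240,215,70,70)]))
E
```

```text
time: 13.8
position: [0.604, -0.0071, 0.2526]
tool_rot: [1.014, 1.322, -1.014]
ft_force: [-0.3, -0.4, -5.1]
grip_width: 0.292
time: 14.0
position: [0.604, -0.0071, 0.2517]
tool_rot: [1.014, 1.322, -1.014]
ft_force: [0.3, -0.7, -4.0]
grip_width: 0.296
time: 14.2
position: [0.604, -0.0071, 0.2506]
tool_rot: [1.014, 1.322, -1.014]
ft_force: [0.2, -0.1, -4.6]
grip_width: 0.29
t 14.2 pos [ 0.604  -0.0071  0.2506] yawz -74.99 tooldelta mm [0.6 1.  1.2] rotvec [ 0.0002 -0.0001  0.0002]
F [ 0.18 -0.07 -4.6 ] Tq [-0.29  0.01  0.05] q [-0.43  0.37  0.48  1.76 -0.19  1.06  0.38] w 0.29
```

View pics/g5.png

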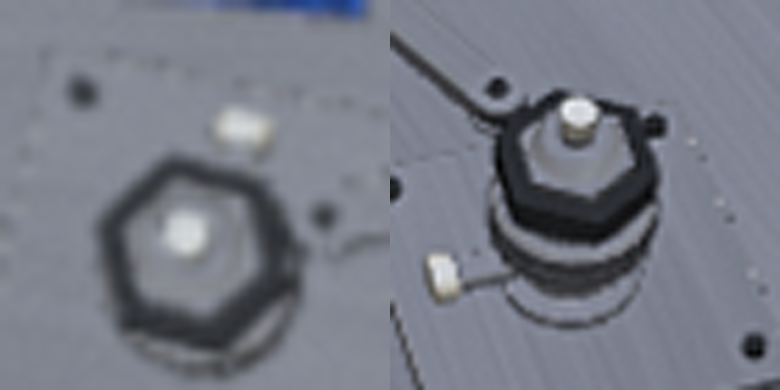

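```bash
python3 -m creep '[[0.7,0,0,0,0,0,10],[0,0,0,0,0,0,10]]';  python3 -m creep '[[0.7,0,0,0,0,0,10],[0,0,0,0,0,0,10]]';python3 -m creep '[[0.7,0,0,0,0,0,10],[0,0,0,0,0,0,10],[0,0,0,0,0,0,10]]'; python3 -c "
from h import *
goal((.6053,-.008),.25,-75)"
```

```text
time: 14.5
position: [0.604, -0.0071, 0.25]
tool_rot: [1.014, 1.322, -1.014]
ft_force: [-0.6, 0.2, -4.8]
grip_width: 0.294
time: 14.7
position: [0.6041, -0.0072, 0.2494]
tool_rot: [1.014, 1.322, -1.014]
ft_force: [-0.2, -0.1, -4.5]
grip_width: 0.292
time: 15.0
position: [0.6041, -0.0071, 0.2488]
tool_rot: [1.014, 1.322, -1.014]
ft_force: [0.2, -0.1, -4.0]
grip_width: 0.291
t 15.0 pos [ 0.6041 -0.0071  0.2488] yawz -74.99 tooldelta mm [-1.2  0.9  1.2] rotvec [ 0.0002 -0.0001 -0.0003]
F [ 0.19 -0.13 -3.96] Tq [-0.11  0.06  0.04] q [-0.43  0.37  0.48  1.76 -0.19  1.06  0.38] w 0.291
```

```bash
python3 -m creep '[[0.7,0,0,0,0,0,10],[0,0,0,0,0,0,10],[0,0,0,0,0,0,10]]'; python3 -c "
from h import *
goal((.6053,-.008),.25,-75)"; python3 -m creep '[[0.7,0,0,0,0,0,10],[0,0,0,0,0,0,10],[0,0,0,0,0,0,10]]'; python3 -c "
from h import *
goal((.6053,-.008),.25,-75)"
```

```text
time: 15.3
position: [0.6041, -0.0072, 0.2482]
tool_rot: [1.014, 1.322, -1.014]
ft_force: [0.7, -0.8, -3.3]
grip_width: 0.292
t 15.3 pos [ 0.6041 -0.0072  0.2482] yawz -74.99 tooldelta mm [-1.8  0.9  1.1] rotvec [ 0.0001 -0.0001 -0.0003]
F [ 0.66 -0.83 -3.33] Tq [-0.01  0.14  0.01] q [-0.43  0.37  0.48  1.76 -0.19  1.06  0.38] w 0.292
time: 15.6
position: [0.6041, -0.0072, 0.2475]
tool_rot: [1.014, 1.322, -1.014]
ft_force: [-0.7, -0.9, -1.6]
grip_width: 0.294
t 15.6 pos [ 0.6041 -0.0072  0.2475] yawz -74.99 tooldelta mm [-2.5  0.9  1.1] rotvec [ 0.0001 -0.     -0.0005]
F [-0.68 -0.87 -1.64] Tq [0.08 0.16 0.06] q [-0.43  0.37  0.48  1.76 -0.2   1.05  0.38] w 0.294
```

Seated: about 3.5 N is resting on the collar, and TCP z matches a wrench height of 0.083. Now tightening clockwise, which is -y with a +x turn.

```bash
python3 -m creep '[[0,-5.2,-0.1,0.03,0,0,10],[0,-5.2,-0.1,0.03,0,0,10],[0,-5.2,-0.1,0.03,0,0,10],[0,-5.2,-0.1,0.03,0,0,10]]'; cat >> h.py <<'E'
def st():
    s=monitor.get_state();M=R.from_rotvec(s["tool_rot"]).as_matrix();z=M[:,2]
    print("t",round(s["time"],2),"yaw",np.degrees(np.arctan2(z[1],z[0])).round(2),"pos",s["position"].round(4),"nut est",(s["position"]-.1745*z)[:2].round(4),"Ftool",(M.T@s["ft_force"]).round(1),"Ttool",(M.T@s["torque"]).round(2),"w",round(s["grip_width"],3))
E
python3 -c "
from h import *
st()"; python3 -m creep '[[0,-5.2,-0.1,0.03,0,0,10],[0,-5.2,-0.1,0.03,0,0,10],[0,-5.2,-0.1,0.03,0,0,10],[0,-5.2,-0.1,0.03,0,0,10]]';python3 -c "
from h import *
st()"
```

```text
time: 16.0
position: [0.5838, -0.011, 0.2477]
tool_rot: [1.106, 1.271, -1.104]
ft_force: [3.2, 0.4, -1.6]
grip_width: 0.293
t 16.0 yaw -81.97 pos [ 0.5838 -0.011   0.2477] nut est [0.5594 0.1618] Ftool [1.7 3.2 0.1] Ttool [-0.32  0.11  0.46] w 0.293
time: 16.4
position: [0.5629, -0.0125, 0.2477]
tool_rot: [1.195, 1.217, -1.192]
ft_force: [2.1, 0.9, -2.2]
grip_width: 0.293
t 16.4 yaw -88.83 pos [ 0.5629 -0.0125  0.2477] nut est [0.5594 0.1619] Ftool [ 2.2  2.2 -0.8] Ttool [-0.26  0.21  0.44] w 0.293
```

```bash
for i in 1; do python3 -m creep '[[0,-3.5,0,0.02,0,0,10],[0,-3.5,0,0.02,0,0,10],[0,-3.5,0,0.02,0,0,10]]' >/dev/null; python3 -c "
from h import *
st()"; done
```

```text
t 16.7 yaw -92.24 pos [ 0.5525 -0.0124  0.2476] nut est [0.5593 0.162 ] Ftool [ 1.5  3.4 -1.4] Ttool [-0.26  0.57  0.55] w 0.294
```

```bash
python3 -m creep '[[0,-3.5,0,0.02,0,0,10],[0,-3.5,0,0.02,0,0,10],[0,-3.5,0,0.02,0,0,10]]' >/dev/null; python3 -c "
from h import *
st()"
```

```text
t 17.0 yaw -95.69 pos [ 0.5419 -0.0116  0.2474] nut est [0.5592 0.162 ] Ftool [ 2.1  3.1 -3.6] Ttool [-0.15  1.02  0.62] w 0.288
```

```bash
python3 -m creep '[[0,-3.5,-0.2,0.02,0,0,10],[0,-3.5,-0.2,0.02,0,0,10],[0,-3.5,-0.2,0.02,0,0,10]]' >/dev/null; python3 -c "
from h import *
st()"
```

```text
t 17.3 yaw -99.13 pos [ 0.5315 -0.0101  0.2475] nut est [0.5592 0.1622] Ftool [ 1.2  2.3 -4.8] Ttool [-0.16  1.05  0.7 ] w 0.295
```

```bash
python3 -m creep '[[0,-3.5,-0.1,0.02,0,0,10],[0,-3.5,-0.1,0.02,0,0,10],[0,-3.5,-0.1,0.02,0,0,10]]' >/dev/null; python3 -c "
from h import *
st()"
```

```text
t 17.6 yaw -102.57 pos [ 0.5213 -0.008   0.2475] nut est [0.5593 0.1623] Ftool [ 1.3  2.8 -4.2] Ttool [-0.22  1.12  0.57] w 0.295
```

```bash
python3 -m creep '[[0,-3.5,0,0.02,0,0,10],[0,-3.5,0,0.02,0,0,10],[0,-3.5,0,0.02,0,0,10]]' >/dev/null; python3 -c "
from h import *
st()"
```

```text
t 17.9 yaw -106.0 pos [ 0.5112 -0.0053  0.2475] nut est [0.5593 0.1624] Ftool [ 2.3  3.3 -4.2] Ttool [-0.2   1.32  0.58] w 0.293
```

```bash
python3 -m creep '[[0,-3.5,-0.1,0.02,0,0,10],[0,-3.5,0,0.02,0,0,10],[0,-3.5,-0.1,0.02,0,0,10]]' >/dev/null; python3 -c "
from h import *
st()"
```

```text
t 18.2 yaw -109.44 pos [ 0.5013 -0.0021  0.2475] nut est [0.5593 0.1625] Ftool [ 1.3  2.9 -4.9] Ttool [-0.19  1.24  0.56] w 0.292
```

```bash
python3 - <<'E'
from h import *
T=get_image("top");S=get_image("scene")
st()
a=lambda im,x,y,w,h:cv2.resize(im[y:y+h,x:x+w,::-1],(390,390),interpolation=cv2.INTER_CUBIC)
cv2.imwrite("pics/g6.png",np.hstack([a(T["img"],190,150,60,60),a(S["img"],240,195,90,90)]))
E
```

```text
t 18.3 yaw -109.43 pos [ 0.501  -0.002   0.2475] nut est [0.559  0.1626] Ftool [ 1.6  2.  -5.7] Ttool [-0.05  1.22  0.36] w 0.29
```

View pics/g6.png

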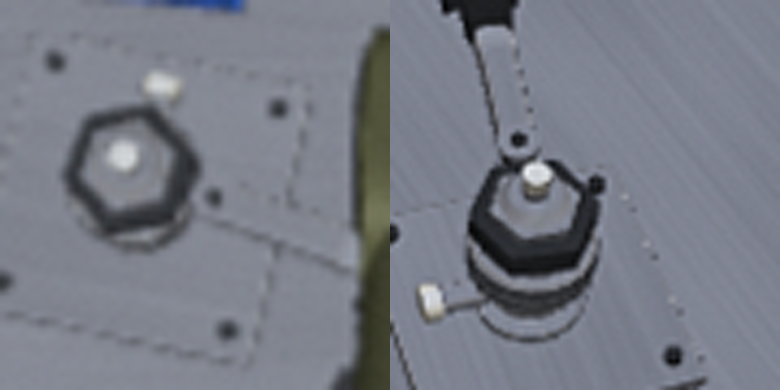

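The ring is still seated, the nut has turned, and the handle is straight. Continuing.

```bash
python3 -m creep '[[0,-3.5,0.1,0.02,0,0,10],[0,-3.5,0.1,0.02,0,0,10],[0,-3.5,0.1,0.02,0,0,10]]' >/dev/null; python3 -c "
from h import *
st()"
```

```text
t 18.6 yaw -112.86 pos [0.4915 0.0017 0.2477] nut est [0.5593 0.1625] Ftool [ 2.6  2.3 -7. ] Ttool [-0.35  1.56  0.53] w 0.297
```

```bash
python3 -m creep '[[0,-3.5,0,0.02,0,0,10],[0,-3.5,0,0.02,0,0,10],[0,-3.5,0,0.02,0,0,10]]' >/dev/null; python3 -c "
from h import *
st()"
```

```text
t 18.9 yaw -116.28 pos [0.4821 0.006  0.2477] nut est [0.5593 0.1625] Ftool [ 2.8  3.1 -7.1] Ttool [-0.33  1.67  0.46] w 0.29
```

```bash
python3 -m creep '[[0,-3.5,-0.3,0.02,0,0,10],[0,-3.5,-0.3,0.02,0,0,10],[0,-3.5,-0.2,0.02,0,0,10]]' >/dev/null; python3 -c "
from h import *
st()"
```

```text
t 19.2 yaw -119.73 pos [0.473  0.0112 0.2476] nut est [0.5595 0.1627] Ftool [ 2.9  1.9 -5.9] Ttool [-0.38  1.42  0.43] w 0.295
```

```bash
python3 -m creep '[[0,-3.5,-0.1,0.02,0,0,10],[0,-3.5,-0.1,0.02,0,0,10],[0,-3.5,-0.1,0.02,0,0,10]]' >/dev/null; python3 -c "
from h import *
st()"
```

```text
t 19.5 yaw -123.12 pos [0.4655 0.0157 0.2482] nut est [0.5608 0.1619] Ftool [ 5.3  9.  -5.5] Ttool [-0.61  1.25  1.6 ] w 0.292
```

```bash
python3 -m creep '[[0,-3,0,0.02,0,0,10],[0,-3,0,0.02,0,0,10]]' >/dev/null; python3 -c "
from h import *
st()"
```

```text
t 19.7 yaw -125.45 pos [0.4608 0.0188 0.2484] nut est [0.562 0.161] Ftool [ 5.   9.3 -6.7] Ttool [-0.5   1.35  1.69] w 0.293
```

```bash
python3 -m creep '[[0,-3,0,0.02,0,0,10],[0,0,0,0,0,0,10]]' >/dev/null; python3 - <<'E'
from h import *
st()
T=get_image("top");S=get_image("scene")
st()
a=lambda im,x,y,w,h:cv2.resize(im[y:y+h,x:x+w,::-1],(390,390),interpolation=cv2.INTER_CUBIC)
cv2.imwrite("pics/g7.png",np.hstack([a(T["img"],190,150,60,60),a(S["img"],240,195,90,90)]))
E
```

```text
t 19.9 yaw -126.58 pos [0.4585 0.0204 0.2485] nut est [0.5625 0.1606] Ftool [ 5.5  8.9 -6.1] Ttool [-0.59  1.39  1.76] w 0.293
t 20.0 yaw -126.56 pos [0.4586 0.0204 0.2485] nut est [0.5625 0.1605] Ftool [ 5.3  8.8 -6.5] Ttool [-0.51  1.31  1.74] w 0.295
```

View pics/g7.png

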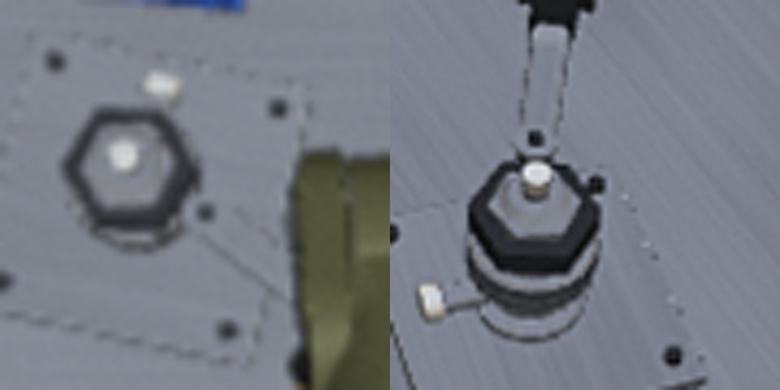

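```bash
python3 -m creep '[[0,-2.8,0,0.02,0,0,10],[0,0,0,0,0,0,10]]' >/dev/null; python3 - <<'E'
from h import *
st()
T=get_image("top");S=get_image("scene")
for thr in(70,80,90):
  for o in ringc(T,190,155,30,36,thr):
    W=onz(T,o[3],.091 if not o[1] else .083)[:,:2];c=W.mean(0);W=W-c;a=np.arctan2(W[:,1],W[:,0]);r=np.hypot(*W.T)
    print(thr,o[1],o[0],c,(np.degrees(np.angle(np.sum(r**8*np.exp(6j*a))))/6%60).round(1))
for d,x,y,w,h in((T,218,179,7,7),(S,270,222,9,9)):
    g=d["img"][y:y+h,x:x+w].max(2).astype(float);W=np.clip(np.percentile(g,50)-20-g,0,None);yy,xx=np.mgrid[y:y+h,x:x+w]
    u=np.array([(W*xx).sum()/W.sum(),(W*yy).sum()/W.sum()]);p=onz(d,u,.091)[0];print("pin",u,p);v=p[:2]-[.56,.1611];print(np.hypot(*v),np.degrees(np.arctan2(v[1],v[0])))
E
```

```text
t 20.2 yaw -127.74 pos [0.4564 0.022  0.2485] nut est [0.5632 0.16  ] Ftool [ 4.4  9.4 -7.7] Ttool [-0.49  1.39  1.77] w 0.297
70 False 77.80555555555556 [0.55747499 0.16122661] 28.4
80 False 276.38888888888886 [0.55408228 0.1591132 ] 27.2
80 True 167.11111111111111 [0.56153966 0.16295106] 33.3
90 False 291.97222222222223 [0.5540915  0.15921606] 27.4
90 True 156.20833333333334 [0.56165406 0.16293228] 33.4
pin [219.94897959 181.19387755] [0.54003447 0.12722062 0.091     ]
0.03932473243487976 -120.51136217725896
pin [273.01214128 226.70640177] [0.53731902 0.12265136 0.091     ]
0.04463994529766984 -120.53649053068038
```

Broken over: the force has plateaued at about 9.4 N plus hand twist. The pin bearing of -120.5° in both views against handle yaw -127.7° puts the hinge at about 0.11–0.13 rad. Now easing off.

```bash
python3 -m creep '[[0,2.8,0,-0.02,0,0,10],[0,2.8,0,-0.02,0,0,10],[0,2.8,0,-0.02,0,0,10],[0,2.8,0,-0.02,0,0,10]]' >/dev/null; python3 -c "
from h import *
st()"; python3 -m creep '[[0,3,0,-0.02,0,0,10],[0,3,0,-0.02,0,0,10],[0,0,0,0,0,0,10]]' >/dev/null; python3 -c "
from h import *
st()"
```

```text
t 20.7 yaw -123.05 pos [0.4654 0.0157 0.2484] nut est [0.5606 0.1619] Ftool [ 4.2  8.6 -6.4] Ttool [-0.64  1.3   1.57] w 0.289
t 21.0 yaw -120.8 pos [0.47   0.0128 0.2482] nut est [0.5593 0.1627] Ftool [ 3.4  6.2 -5.7] Ttool [-0.52  1.34  1.25] w 0.297
```

```bash
python3 -m creep '[[0,3.5,0,-0.02,0,0,10],[0,0,0,0,0,0,10]]' >/dev/null; python3 -c "
from h import *
st()"; python3 -m creep '[[0,3.5,0,-0.02,0,0,10],[0,0,0,0,0,0,10]]' >/dev/null; python3 -c "
from h import *
st()"; python3 -m creep '[[0,3.5,0,-0.02,0,0,10],[0,0,0,0,0,0,10]]' >/dev/null; python3 -c "
from h import *
st()"
```

```text
t 21.2 yaw -119.76 pos [0.4719 0.0117 0.2477] nut est [0.5585 0.1632] Ftool [ 0.6  2.3 -6.6] Ttool [0.1  1.42 0.39] w 0.295
t 21.4 yaw -118.64 pos [0.4748 0.01   0.2476] nut est [0.5584 0.1631] Ftool [ 2.7  1.3 -6. ] Ttool [0.21 1.49 0.27] w 0.293
t 21.6 yaw -117.5 pos [0.4778 0.0082 0.2476] nut est [0.5583 0.163 ] Ftool [ 1.4  1.1 -7. ] Ttool [0.18 1.33 0.31] w 0.294
```

```bash
python3 -m creep '[[0,0,-0.5,0,0,0,10],[0,0,-0.5,0,0,0,10],[0,0,0,0,0,0,10]]' >/dev/null; python3 -c "
from h import *
st()"; python3 -m creep '[[0,0,-0.5,0,0,0,10],[0,0,-0.5,0,0,0,10],[0,0,0,0,0,0,10]]' >/dev/null; python3 -c "
from h import *
st()"
```

```text
t 21.9 yaw -117.47 pos [0.4778 0.0085 0.2474] nut est [0.5583 0.1633] Ftool [ 0.6  2.4 -3.5] Ttool [0.24 0.83 0.4 ] w 0.294
t 22.2 yaw -117.45 pos [0.478  0.0089 0.2471] nut est [0.5584 0.1637] Ftool [0.1 3.4 1.5] Ttool [0.3  0.01 0.45] w 0.296
```

```bash
python3 -m creep '[[0,1,0.3,0,0,0,10],[0,0,0,0,0,0,10]]' >/dev/null; python3 -c "
from h import *
st()"; python3 -m creep '[[0,1,0,0,0,0,10],[0,0,0,0,0,0,10]]' >/dev/null; python3 -c "
from h import *
st()"
```

```text
t 22.4 yaw -117.4 pos [0.4786 0.0086 0.247 ] nut est [0.5589 0.1635] Ftool [0.4 0.4 2.2] Ttool [ 0.21 -0.12  0.28] w 0.296
t 22.6 yaw -117.36 pos [0.4793 0.0084 0.2468] nut est [0.5595 0.1633] Ftool [ 0.6 -0.2  3.1] Ttool [-0.   -0.39 -0.1 ] w 0.294
```

Nearly load-free now: lateral under 0.5 N and 3 N along the handle. I'll ease z slightly and lift straight up.

```bash
python3 -m creep '[[-1,-0.4,0.5,0,0,0,10],[-1,0,0.3,0,0,0,10],[-1,0,0,0,0,0,10],[0,0,0,0,0,0,10]]' >/dev/null; python3 -c "
from h import *
st()"; python3 -m creep '[[-1.5,0,0,0,0,0,10],[-1.5,0,0,0,0,0,10],[-1.5,0,0,0,0,0,10],[0,0,0,0,0,0,10]]' >/dev/null; python3 -c "
from h import *
st()"
```

```text
t 23.0 yaw -117.35 pos [0.4789 0.0084 0.25  ] nut est [0.559  0.1634] Ftool [ 4.9 -0.8 -0.5] Ttool [-0.   -0.38 -0.02] w 0.292
t 23.4 yaw -117.37 pos [0.4792 0.0082 0.255 ] nut est [0.5594 0.1631] Ftool [ 4.3 -0.5 -1. ] Ttool [-0.05 -0.31 -0.03] w 0.292
```

```bash
python3 -m creep '[[-3,0,0,0,0,0,10],[-3,0,0,0,0,0,10],[-3,0,0,0,0,0,10],[-3,0,0,0,0,0,10],[0,0,0,0,0,0,10]]' >/dev/null; python3 -c "
from h import *
st()"; python3 -m creep '[[-5,0,0,0,0,0,10],[-8,0,0,0,0,0,10],[-10,0,0,0,0,0,10],[-15,0,0,0,0,0,10],[-15,0,0,0,0,0,10]]' >/dev/null; python3 -m creep '[[-15,0,0,0,0,0,10],[-15,0,0,0,0,0,10],[-15,0,0,0,0,0,10],[0,0,0,0,0,0,10],[0,0,0,0,0,0,10]]' >/dev/null; python3 - <<'E'
from h import *
st()
T=get_image("top");S=get_image("scene")
goal((.486,-.2882),.3607,-98.3)
a=lambda im,x,y,w,h:cv2.resize(im[y:y+h,x:x+w,::-1],(390,390),interpolation=cv2.INTER_CUBIC)
cv2.imwrite("pics/g8.png",np.hstack([a(T["img"],180,130,80,80),a(S["img"],230,170,110,110)]))
E
```

```text
t 23.9 yaw -117.38 pos [0.4793 0.0081 0.2673] nut est [0.5595 0.163 ] Ftool [ 4.6 -0.5 -0.4] Ttool [-0.09 -0.33 -0.13] w 0.291
t 24.9 yaw -117.39 pos [0.4791 0.008  0.3651] nut est [0.5594 0.1629] Ftool [ 4.4 -1.   0.4] Ttool [-0.02 -0.35 -0.02] w 0.293
t 25.0 pos [0.4788 0.0081 0.3641] yawz -117.39 tooldelta mm [  3.4 142.7 259.7] rotvec [-0.3332  0.0005  0.0011]
F [ 0.28  0.32 -5.08] Tq [-0.28  0.16 -0.01] q [-0.66 -0.04  0.58  1.93  0.02  1.24 -0.57] w 0.293
```

View pics/g8.png

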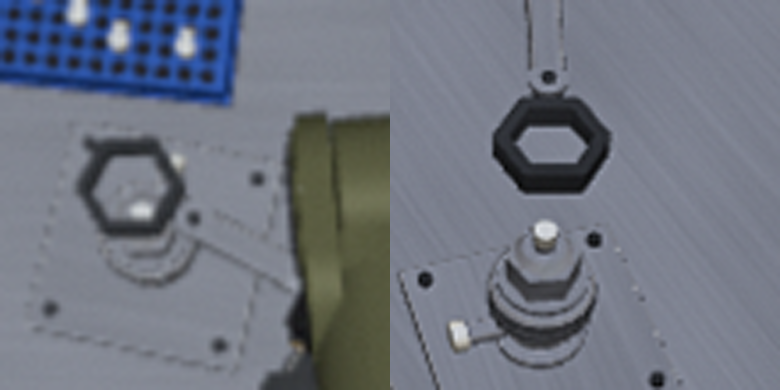

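```bash
python3 - <<'E'
from h import *
for thr in (70,80,90): meas((190,150,32,33),(255,185,50,42),thr)
E
```

```text
px [206.56915875 168.63812567] [275.17065686 210.71813102] ring mid [0.5595 0.161  0.1951] in tool [ 168.9    1.5 -173. ] resid [[ 0.14 -0.17]] [[0.32 0.07]] corner 31.4
px [206.51039026 168.60413563] [275.10322452 210.66011114] ring mid [0.5596 0.1611 0.1954] in tool [ 168.4    1.6 -173.2] resid [[ 0.16 -0.19]] [[0.37 0.08]] corner 31.1
px [206.48088525 168.50095643] [274.96846417 210.53366336] ring mid [0.5599 0.1611 0.1959] in tool [ 168.1    1.6 -173.2] resid [[ 0.18 -0.21]] [[0.4  0.09]] corner 31.3
```

Slip in the hand is under 1 mm and 1°. Returning to the cradle.

```bash
python3 -m creep '[[0,0,0,-0.08,0,0,10],[0,0,0,-0.08,0,0,10],[0,0,0,-0.08,0,0,10],[0,0,0,-0.085,0,0,10],[0,0,0,0,0,0,10]]' >/dev/null;python3 -m creep '[[0,5,25,0,0,0,10],[0,5,29,0,0,0,10],[0,5,29,0,0,0,10],[0,5,29,0,0,0,10],[0,5,29,0,0,0,10]]';python3 -m creep '[[0,5,29,0,0,0,10],[0,5,29,0,0,0,10],[0,5,29,0,0,0,10],[0,5,29,0,0,0,10],[0,4,29,0,0,0,10]]';python3 -m creep '[[0,0,3,0,0,0,10],[0,0,0,0,0,0,10],[0,0,0,0,0,0,10],[0,0,0,0,0,0,10]]'; python3 - <<'E'
from h import *
goal((.4861,-.2872),.2859,-98)
E
```

```text
time: 26.3
position: [0.4823, -0.1362, 0.3649]
tool_rot: [1.323, 1.131, -1.322]
ft_force: [0.4, 0.5, -4.7]
grip_width: 0.295
time: 26.8
position: [0.4843, -0.2829, 0.3648]
tool_rot: [1.322, 1.131, -1.322]
ft_force: [-0.1, -0.1, -4.7]
grip_width: 0.291
time: 27.2
position: [0.4841, -0.2835, 0.3646]
tool_rot: [1.321, 1.135, -1.319]
ft_force: [0.2, 1.1, -4.7]
grip_width: 0.294
t 27.2 pos [ 0.4841 -0.2835  0.3646] yawz -98.66 tooldelta mm [78.7  2.5  3.4] rotvec [-0.0115 -0.0011 -0.    ]
F [ 0.16  1.14 -4.69] Tq [-0.26  0.14 -0.  ] q [-0.29  0.2   0.88  1.76 -0.17  1.26  0.48] w 0.294
```

```bash
python3 -m creep '[[10,2.5,3.4,-0.0115,0,0,10],[20,0,0,0,0,0,10],[25,0,0,0,0,0,10],[22,0,0,0,0,0,10],[0,0,0,0,0,0,10]]' >/dev/null; python3 -m creep '[[0,0,0,0,0,0,10],[0,0,0,0,0,0,10]]' >/dev/null; python3 - <<'E'
from h import *
goal((.4861,-.2872),.2159,-98)
T,S,P=meas((280,170,33,35),(205,140,60,50),75)
a=lambda im,x,y,w,h:cv2.resize(im[y:y+h,x:x+w,::-1],(390,390),interpolation=cv2.INTER_CUBIC)
cv2.imwrite("pics/g9.png",np.hstack([a(T["img"],280,150,90,90),a(S["img"],170,90,90,90)]))
E
```

```text
t 27.9 pos [ 0.4861 -0.289   0.289 ] yawz -98.09 tooldelta mm [73.1 -0.4 -1.8] rotvec [-0.0015  0.0005 -0.0022]
F [ 0.09  0.23 -4.5 ] Tq [-0.3   0.08 -0.01] q [-0.24  0.3   0.85  1.83 -0.25  1.12  0.56] w 0.297Traceback (most recent call last):
  File "<stdin>", line 3, in <module>
  File "h.py", line 43, in meas
    u=max(u,key=lambda o:o[0]);v=max(v,key=lambda o:o[0])
                                 ~~~^^^^^^^^^^^^^^^^^^^^^
ValueError: max() iterable argument is empty
```

```bash
python3 - <<'E'
from h import *
T=get_image("top");S=get_image("scene")
for thr in(70,80):
    for o in ringc(T,280,165,33,38,thr): print("T",o[:3],onz(T,o[2],.121))
    for o in ringc(S,205,135,50,50,thr): print("S",o[:3],onz(S,o[2],.121))
a=lambda im,x,y,w,h:cv2.resize(im[y:y+h,x:x+w,::-1],(390,390),interpolation=cv2.INTER_CUBIC)
cv2.imwrite("pics/g9.png",np.hstack([a(T["img"],280,150,90,90),a(S["img"],170,90,90,90)]))
E
```

```text
T (276.6666666666667, np.False_, array([297.03102967, 188.55578425])) [[ 0.51157667 -0.11775109  0.121     ]]
T (178.1527777777778, np.True_, array([296.76367775, 188.59272325])) [[ 0.51145619 -0.11690501  0.121     ]]
S (582.9305555555555, np.False_, array([229.72953481, 153.44782839])) [[ 0.52424676 -0.1141439   0.121     ]]
T (291.9166666666667, np.False_, array([297.02667026, 188.48560757])) [[ 0.51180097 -0.11774038  0.121     ]]
T (166.77777777777777, np.True_, array([296.75263713, 188.53547172])) [[ 0.5116391  -0.11687261  0.121     ]]
S (606.8333333333334, np.False_, array([229.51907926, 153.28956483])) [[ 0.52443796 -0.11492855  0.121     ]]
```

View pics/g9.png

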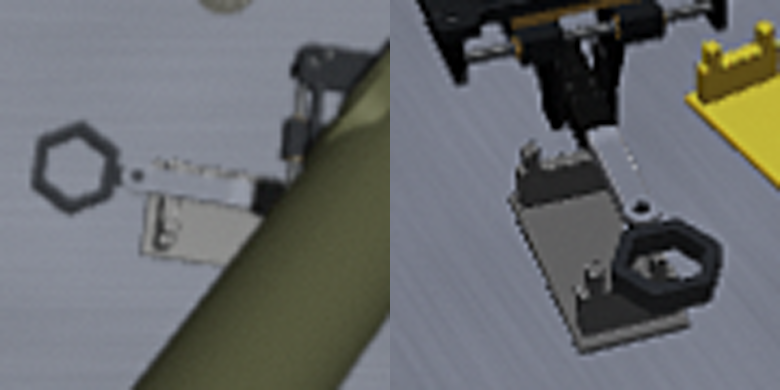

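```bash
python3 -m creep '[[10,-0.4,-1.5,0,0,0,10],[15,0,0,0,0,0,10],[15,0,0,0,0,0,10],[10,0,0,0,0,0,10],[0,0,0,0,0,0,10]]';python3 -m creep '[[4,0,0,0,0,0,10],[4,0,0,0,0,0,10],[3,0,0,0,0,0,10],[2,0,0,0,0,0,10],[0,0,0,0,0,0,10]]'; python3 -c "
from h import *
goal((.4861,-.2872),.2159,-98)"
```

```text
time: 28.6
position: [0.4844, -0.2866, 0.2352]
tool_rot: [1.311, 1.143, -1.316]
ft_force: [-0.6, 0.3, -5.1]
grip_width: 0.293
time: 29.1
position: [0.4853, -0.2871, 0.2246]
tool_rot: [1.313, 1.139, -1.313]
ft_force: [0.5, -0.0, -4.1]
grip_width: 0.294
t 29.1 pos [ 0.4853 -0.2871  0.2246] yawz -98.11 tooldelta mm [ 8.7  0.8 -0. ] rotvec [-0.0019 -0.0002  0.0001]
F [ 0.48 -0.01 -4.11] Tq [-0.32  0.11 -0.  ] q [-0.2   0.39  0.81  1.89 -0.33  1.01  0.62] w 0.294
```

```bash
python3 -m creep '[[2,0,0,0,0,0,10],[2,0,0,0,0,0,10],[1,0,0,0,0,0,10],[0,0,0,0,0,0,10]]';python3 -m creep '[[1,0,0,0,0,0,10],[1,0,0,0,0,0,10],[0,0,0,0,0,0,10]]';python3 -m creep '[[0.7,0,0,0,0,0,10],[0,0,0,0,0,0,10],[0,0,0,0,0,0,10]]'; python3 -c "
from h import *
goal((.4861,-.2872),.2159,-98)"
```

```text
time: 29.5
position: [0.4853, -0.2871, 0.2196]
tool_rot: [1.313, 1.139, -1.313]
ft_force: [-0.6, 0.5, -5.1]
grip_width: 0.289
time: 29.8
position: [0.4853, -0.2871, 0.2176]
tool_rot: [1.313, 1.139, -1.313]
ft_force: [0.6, -0.6, -5.1]
grip_width: 0.294
time: 30.1
position: [0.4853, -0.2872, 0.2171]
tool_rot: [1.313, 1.139, -1.313]
ft_force: [0.1, -0.6, -5.5]
grip_width: 0.291
t 30.1 pos [ 0.4853 -0.2872  0.2171] yawz -98.11 tooldelta mm [ 1.2  0.8 -0.1] rotvec [-0.0019 -0.0001 -0.    ]
F [ 0.08 -0.55 -5.52] Tq [-0.21  0.09 -0.05] q [-0.19  0.4   0.81  1.89 -0.34  0.99  0.62] w 0.291
```

```bash
python3 -m creep '[[0.7,0,0,0,0,0,10],[0,0,0,0,0,0,10],[0,0,0,0,0,0,10]]';python3 -m creep '[[0.6,0,0,0,0,0,10],[0,0,0,0,0,0,10],[0,0,0,0,0,0,10]]'; python3 -m creep '[[0.6,0,0,0,0,0,10],[0,0,0,0,0,0,10],[0,0,0,0,0,0,10]]';python3 -c "
from h import *
goal((.4861,-.2872),.2159,-98)"
```

```text
time: 30.4
position: [0.4854, -0.2872, 0.2164]
tool_rot: [1.313, 1.139, -1.313]
ft_force: [-0.6, 0.5, -4.3]
grip_width: 0.296
time: 30.7
position: [0.4854, -0.2872, 0.2159]
tool_rot: [1.313, 1.139, -1.312]
ft_force: [0.4, -0.5, -3.0]
grip_width: 0.293
time: 31.0
position: [0.4854, -0.2873, 0.2158]
tool_rot: [1.313, 1.139, -1.312]
ft_force: [-3.1, 2.4, 5.5]
grip_width: 0.293
t 31.0 pos [ 0.4854 -0.2873  0.2158] yawz -98.11 tooldelta mm [-0.1  0.7 -0.2] rotvec [-0.0019 -0.0006 -0.0003]
F [-3.15  2.42  5.49] Tq [0.31 0.79 0.05] q [-0.19  0.4   0.81  1.89 -0.34  0.99  0.63] w 0.293
```

```bash
python3 -m creep '[[-0.4,0,0,0,0,0,10],[0,0,0,0,0,0,10],[0,0,0,0,0,0,10]]' 20;python3 -m creep '[[0,0,0,0,0,0,30],[0,0,0,0,0,0,40],[0,0,0,0,0,0,60],[0,0,0,0,0,0,87],[0,0,0,0,0,0,87]]';python3 -m creep '[[0,0,0,0,0,0,87],[0,0,0,0,0,0,87],[0,0,0,0,0,0,87],[0,0,0,0,0,0,87],[0,0,0,0,0,0,87]]'; python3 -m creep '[[0,0,0,0,0,0,87],[0,0,0,0,0,0,87],[0,0,0,0,0,0,87],[0,0,0,0,0,0,87],[0,0,0,0,0,0,87]]'
```

```text
time: 31.3
position: [0.4856, -0.2873, 0.2158]
tool_rot: [1.313, 1.138, -1.312]
ft_force: [-1.0, 0.6, 2.4]
grip_width: 0.293
time: 31.8
position: [0.4853, -0.2871, 0.2155]
tool_rot: [1.313, 1.139, -1.313]
ft_force: [0.0, 0.3, 0.4]
grip_width: 0.621
time: 32.3
position: [0.4853, -0.2872, 0.2156]
tool_rot: [1.313, 1.139, -1.313]
ft_force: [-0.4, -0.4, 0.3]
grip_width: 0.981
time: 32.8
position: [0.4853, -0.2872, 0.2156]
tool_rot: [1.313, 1.139, -1.313]
ft_force: [1.0, 0.2, -0.2]
grip_width: 0.994
```

Open and free of load. I'll lift straight up, then swing aside for a clear look.

```bash
python3 -m creep '[[-10,0,0,0,0,0,87],[-20,0,0,0,0,0,87],[-30,0,0,0,0,0,87],[-40,0,0,0,0,0,87],[-40,0,0,0,0,0,87]]' >/dev/null;python3 -m creep '[[-40,0,0,0,0,0,87],[0,-5,-45,0,0,0,87],[0,-5,-45,0,0,0,87],[0,-5,-45,0,0,0,87],[0,-5,-45,0,0,0,87]]' >/dev/null;python3 -m creep '[[0,-5,-45,0,0,0,87],[0,-5,-45,0,0,0,87],[0,-5,-45,0,0,0,87],[0,-5,-45,0,0,0,87],[0,0,0,0,0,0,87]]';python3 -m creep '[[0,0,0,0,0,0,87],[0,0,0,0,0,0,87],[0,0,0,0,0,0,87],[0,0,0,0,0,0,87]]'; python3 - <<'E'
from h import *
T=get_image("top");S=get_image("scene")
for n,d in(("tz",T),("sz",S)): cv2.imwrite(f"pics/{n}.png",d["img"][:,:,::-1])
t=T["img"];g=t.max(2)
m=np.zeros(g.shape,np.uint8);m[160:235,325:375]=(g[160:235,325:375]<60)*255
m=cv2.morphologyEx(m,cv2.MORPH_OPEN,np.ones((3,3),np.uint8))
n,l,st_,c=cv2.connectedComponentsWithStats(m);i=1+np.argmax(st_[1:,4]);p=np.argwhere(l==i)[:,::-1].astype(float);P=onz(T,p,.062)[:,:2]
w,v=np.linalg.eigh(np.cov(P.T));d=v[:,1]*np.sign(v[1,1]);print("grip",P.mean(0),np.degrees(np.arctan2(d[1],d[0])))
for o in ringc(T,275,175,35,38,75):print(o[:3],onz(T,o[2],.058 if not o[1] else .05))
E
```

```text
time: 34.3
position: [0.4958, 0.082, 0.396]
tool_rot: [1.307, 1.146, -1.304]
ft_force: [-0.0, -0.5, -0.4]
grip_width: 1.004
time: 34.7
position: [0.4966, 0.0734, 0.3958]
tool_rot: [1.315, 1.138, -1.314]
ft_force: [-0.2, -0.0, 0.1]
grip_width: 1.002
grip [ 0.48128972 -0.29228321] 82.2602406244991
(257.93055555555554, np.False_, array([294.32640048, 192.84729327])) [[ 0.5080673  -0.11485126  0.058     ]]
(157.76388888888889, np.True_, array([294.05333754, 192.88915544])) [[ 0.50922185 -0.11468612  0.05      ]]
```

View pics/tz.png

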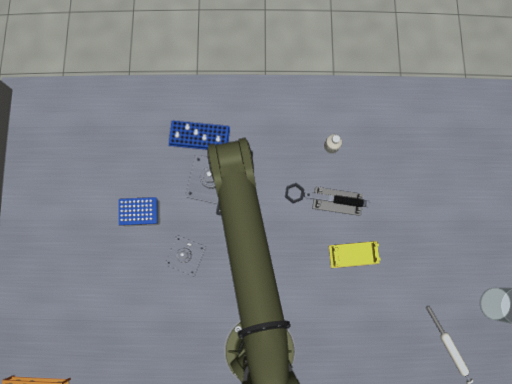

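View pics/sz.png

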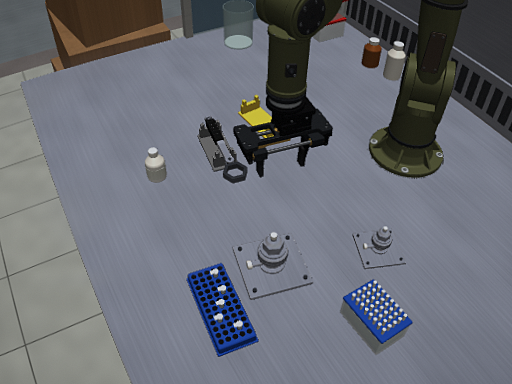

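```bash
python3 - <<'E'
from h import *
a=lambda im,x,y,w,h:cv2.resize(im[y:y+h,x:x+w],(390,290),interpolation=cv2.INTER_CUBIC)
t0,t1,s0,s1=[cv2.imread(f"pics/{n}.png") for n in("top0","tz","scene0","sz")]
cv2.imwrite("pics/cmp.png",np.vstack([np.hstack([a(t0,280,165,95,70),a(t1,280,165,95,70)]),np.hstack([a(s0,185,110,95,75),a(s1,185,110,95,75)])]))
for n in (s0,s1):
    D=dict(get_image("scene"));D["img"]=n[:,:,::-1]
    for o in ringc(D,215,155,40,35,75):print(o[:3])
for (n0,n1,b) in((t0,t1,[(165,118,70,36),(112,192,50,38),(322,130,24,26)]),(s0,s1,[(180,258,85,100),(335,275,82,76),(140,145,32,42)])):
    for x,y,w,h in b: print(cv2.phaseCorrelate(*[cv2.cvtColor(q[y:y+h,x:x+w],cv2.COLOR_BGR2GRAY).astype(float) for q in(n0,n1)]))
E
```

```text
(545.0138888888889, np.False_, array([230.57296578, 168.94463486]))
(93.54166666666667, np.True_, array([233.72371938, 171.95232616]))
(67.31944444444444, np.False_, array([249.70249066, 158.43983105]))
(537.8611111111111, np.False_, array([231.2778366, 169.0122341]))
(96.0138888888889, np.True_, array([234.79352508, 172.01127104]))
((-0.15301899783141693, -0.22043364308675706), 0.7895655790322738)
((0.06923888928730904, 0.11871126399401177), 0.9875980704650456)
((0.09357942355385873, 0.6227744355932021), 0.9906554563925324)
((-0.008721011701680936, 0.0076884714014155975), 0.9911723008270805)
((0.0058712622725138885, 0.011216191829547029), 1.003536363416875)
((-0.02044284725602097, 0.5121000519271064), 0.9863853874491249)
```

View pics/cmp.png

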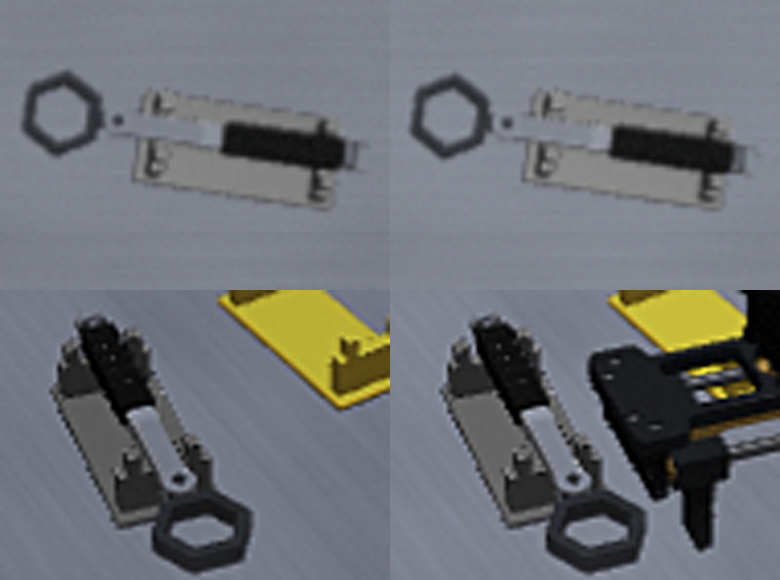

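The wrench is level in the saddles with its hinge straight, about 2–3 mm across from where it lay. The bystanders read within about 0.6 px (around 2 mm), and the gripper is clear. Handing in.

```bash
python3 -c "
from bench import ctrl
print(ctrl.close_job())"
```

```text
the job is handed in; nothing more can be done
None
```

I tightened the larger holder's nut to break-over, eased the load off, lifted the wrench free and laid it back in its grey cradle. I handed the job in at about 35 s of robot time; the hand-in gives no verdict.

- **Seating:** the ring went fully down. I saw contact at the expected height, with about 3.5 N resting on the collar.
- **Tightening:** the nut came up solid after roughly 0.75–0.8 rad of clockwise turn. The side force then levelled off at about 9 N, plus the hand's own twist. I could not read the hinge angle directly. The hinge pin's bearing in both views put it at 0.126 rad and the ring's offset at about 0.105 rad. Both are above the 0.07 rad needed and below the 0.2 rad limit.
- **Release:** lateral force was under 1 N when I lifted, and the nut stayed turned.
- **Wrench in its cradle:** the last pictures show it in both saddles, the right way round, with the hinge straight. It lies about 2.5–3 mm across and 1 mm along from where it started.
- **Setting down:** contact with the cradle reached about 10 N.
- **Bystanders:** rack and tip box show no real change. The bottle's image comparison reads about 0.6 px (roughly 2 mm), which I take to be measurement noise, since nothing went near it.
- **Unexplained:** during tightening, a pull of up to 7 N built up along the handle. I eased it to almost nothing before lifting.

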